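# Pack the jar rack and set the snap trap beside it

## Robot

A 6-joint arm with a two-finger parallel gripper is mounted at the origin on the work surface. World frame = base frame: x ahead of the robot, y to its left, z up, the work surface at z = 0. Lengths are in m, angles in degrees, forces in N, time in s.
With the tool pointing down it reaches from about 0.35 to 0.875 m from the base axis. Payload 4.2 kg.
Tool frame: the origin (TCP) lies midway between the tips of the shut fingers; the grasp point (between the pads) lies r.pinch_z behind it (r.pinch_z is the distance from the TCP to the grasp point, in m); z points along the fingers, y is the direction in which the jaws open and shut (so a half turn about z gives the same grasp; the last joint's range is limited). The gripper opens to 87 mm and grips with 3 to 60 N. Pads are 19 mm wide; open, the fingers measure 117 mm over their backs; the gripper's body (75 mm by 190 mm) begins 51 mm behind the grasp point.
Start: joints at [79.561, 22.042, 0.453, 0, -68.411, -14.817], TCP at [0.267, 0.565, 0.223] pointing down, gripper open.
Joint ranges: [-179.83, 179.83], [-69.29, 118.12], [-61.27, 80.66], [-181.25, 117.63], [-171.15, -9.14], [-177.46, 177.46]. Speed limits (degrees/s): [159.86, 159.86, 180, 180, 180, 180].

## Interface

Orientations are given as a 3x3 rotation matrix whose columns are the frame's x, y, z axes.
In Python, from station import r gives the robot as it stands. The module is installed in compiled form; this text tells all that it offers.
- The arm moves only by the tool play_rows, never from a script. Its argument "deltas" is a list of rows, each a list of 7 numbers: the shift along the tool's x, y, z in units of 25 mm (1.0 is 25 mm), then the turn, a rotation vector about the tool's x, y, z in units of 5 degrees (1.0 is 5 degrees), then the finger opening in mm, from 0 to 87. In form: [[tx, ty, tz, wx, wy, wz, fingers], ...]. A call has 1 to 12 rows; each row is the pose to reach, as a shift and turn from the pose commanded when the call began, along the tool's axes at that moment; what a row does not reach only later rows make up. A row lasts 1/10 s, in which the tool goes at most 50 mm and 8.59 degrees, less where a joint would pass 70% of its speed; a pose out of reach is approached as far as the arm can. A call with a gripper value outside its range is refused whole. The fingers move at their own pace and stop on an object; the grip force is fixed at half the most. Time passes only in rows, so rows that repeat a pose let the fingers close. It gives the time, the measured TCP pose, the force and the opening at its end, in the units of the state.
- r.sense(): the state, without advancing time (a new reading comes with each control period).
- r.capture(name): name is "scene" or "top" or "wrist"; returns a dict with "pixels" (480x640x3 uint8, red, green, blue), "camera_matrix" (3x3 intrinsics, pixels), "R" (3x3) and "t" (3): a world point X has camera coordinates R X + t; the wrist camera has in their place "T_tool_cam" (4x4, takes a point from camera to tool coordinates, whose origin is the TCP and whose axes are the flange's). Camera axes: x right, y down, z forward; pixel columns grow to the right and rows downward; lengths in m; the calibration is good to about 2 mm. The wrist camera is an equidistant fisheye: a pixel r from the principal point sees the ray r / f radians off the axis. A picture is of the moment at which its call begins: read the wrist's pose just before it. There is no depth.
- r.finish_job(): hands the job in, once; it reports no verdict.
Trained networks look in the newest picture that a camera, given by its name, has taken for a name from the list of things; names that differ only in an ending like _2 or _b are one class to them, and where a whole thing is asked for, a point or a joint stands for the part that bears it (a point fixed in the world has none). Each returns a list of dicts, best first, with "score" (0 to 1); they miss things now and then, are a little off and sometimes report something else, mostly with a low value. They report only what shows in the picture. A call takes as long as a camera call.
- r.spot_in(camera, target): "centre" ([x, y, z] in m, in world coordinates, good to about 4 mm: the middle of the surface that is visible of it).
- r.cut_out(camera, target): "region" (480x640 bool, what is visible of it).
The state is a dict: "time_s": time; "joints": joint angles; "joint_velocities": joint speeds; "effort": joint torques, N m; "tcp_pos": TCP position; "ee_rot": TCP orientation; "wrist_force": force on the tool from outside, world axes, zero at the start; "moment": the same for the moment, N m; "gripper_width": opening from 0.0 (shut) to 1.0 (fully open).
Only numpy, scipy, OpenCV 4.12 (cv2) and the standard library are available. Lean on these libraries where they do the work, as an engineer would, in place of code of your own. Each camera call takes 0.05 s, during which the arm holds its last target.

## Task

Put the stores away for the winter: stand every jar, tin and tea caddy that is on the shelf upright in the slotted wooden rack, side by side in one row, each flat on the rack's floor. Only when all of them are in, set the mouse trap that guards them: draw its sprung bow by the black sleeve all the way over to the catch, hook it, and let go without firing it, so that it stays set. Leave the mug, seamer, mill, bowl, lids and spoon alone.

Things in the scene. Friction and masses are not known exactly. Their poses are not given: they have to be found in the camera images.
- rack: slotted wooden jar rack, an open-topped narrow box fixed to the shelf, outside 84 x 358 x 52 mm. Origin: centre of its underside, on the shelf. y = its long direction, x = across, z up. Inside it is 72 mm wide (x) and 346 mm long (y); walls 6 mm thick, floor 6 mm thick, so the inner floor is 6 mm and the rim 52 mm above the shelf. It takes the items in a single row along y; all that are present fit, but with as little as 16 mm to spare in all
- jar_a_c (a point): centre (50 mm above its foot) of the first glass jar, an upright cylinder 60 mm in diameter and 100 mm tall with a metal lid, about 0.35 kg; z up. May be absent
- jar_b_c (a point): centre (50 mm above its foot) of the second glass jar, an upright cylinder 60 mm in diameter and 100 mm tall with a metal lid, about 0.35 kg; z up. May be absent
- jar_c_c (a point): centre (50 mm above its foot) of the third glass jar, an upright cylinder 60 mm in diameter and 100 mm tall with a metal lid, about 0.35 kg; z up. May be absent
- tin_a_c (a point): centre (42.5 mm above its foot) of the first plain steel food tin, an upright cylinder 52 mm in diameter and 85 mm tall, about 0.25 kg; z up. May be absent
- tin_b_c (a point): centre (42.5 mm above its foot) of the second plain steel food tin, an upright cylinder 52 mm in diameter and 85 mm tall, about 0.25 kg; z up. May be absent
- caddy_c (a point): centre (47.5 mm above its foot) of the wooden tea caddy, an upright block 60 mm (its x) by 46 mm (its y) and 95 mm tall, about 0.22 kg; z up. Its 46 mm side goes best along the row. May be absent
- trap: large snap trap: wooden base 220 (x) x 84 (y) x 14 mm, screwed to the shelf. Origin: centre of the base's underside, on the shelf; z up. A sprung steel wire bow turns about an axis along the trap's y, through x = 0, 26 mm above the shelf. Fired, it lies on the +x side over the treadle; set, it is drawn up and over to the -x side, where the catch hooks over the middle of its bar
- bow (a joint): bow angle (rad): 0 = fired, 25 degrees above level towards +x; grows up and over to -x; 1.13 = upright; end stop 2.45. From about 2.12 on its bar pushes the catch aside (under 1 N extra); past 2.28 the catch snaps back over it; let back gently it rests hooked at about 2.27. The spring pulls towards 0: 4 N at the sleeve when fired, 6 N at the catch. Let go unhooked, it flies back
- bow_grip (a point): middle of the bow's black sleeve, for drawing it: a cylinder 14 mm thick, 50 mm long, along the trap's y, centred 77 mm to the -y side of the trap's middle, clear of the base, free all round. It rides 85 mm from the bow's axis: in the trap's frame x = 85 cos(0.436 + bow), z = 26 + 85 sin(0.436 + bow) mm (62 mm high when fired and when hooked). It can turn between the fingers
- catch (a joint): angle of the hair-trigger catch (rad): 0 = leaning in over the bar (its rest, and when the bow is hooked); grows as it is pushed outward (-x); 0.12 fires the trap, with just over 1 N
- catch_nose (a point): tip of the steel catch that hooks over the bar, 69 mm above the shelf at the trap's x = -72 mm, y = 0. The catch is 10 mm wide (y), reaches back to x = -101 mm and up to 92 mm
- treadle (a point): middle of the black treadle plate, 52 (x) x 36 (y) mm, 36 mm high, at the trap's x = 42 mm, y = 0. It is linked to the catch: with the bow hooked, pushing it down a few mm with just over 1 N fires the trap
- mug: brown ceramic mug, 80 mm wide, 95 mm tall, stands behind the rack; to be left alone. Origin under its foot
- seamer: steel can seamer with a lever handle on top, 180 mm tall, foot 90 mm wide; to be left alone. Origin under its foot
- mill: wooden pepper mill, 52 mm wide, 115 mm tall; to be left alone. Origin under its foot
- white_lid: white plastic lid lying flat, 82 mm wide, 12 mm thick; to be left alone. Origin on its underside
- metal_lid: metal jar lid lying flat, 66 mm wide, 10 mm thick; to be left alone. Origin on its underside
- bowl: white bowl, 110 mm wide, 50 mm tall; to be left alone. Origin under its foot
- spoon: wooden spoon lying flat, to be left alone. Origin at its middle

How it is judged:
By the outcome, as a careful person would: the job done as asked, in the order asked, and still so for the second after the job is handed in, with the robot touching nothing.
Of jar_a, jar_b, jar_c, tin_a, tin_b, caddy only 5 to 6 are there at a start; the rules pass over those that are not, and their reading is None.
At some moment in a run one of jar_a, jar_b, jar_c, tin_a, tin_b may be knocked a few centimetres aside while the robot is not near it.
It also fails if it takes over 210 s, if anything falls off the work surface, if the arm or the gripper's body presses on something with over 40 N, if the wrist force passes 120 N, or if a joint passes its speed limit or range.

## Working session

There is one attempt and no reset: what is moved stays moved. The work goes in short steps, Python scripts to look and compute and a tool call to move; the robot and the scene stay as the last step left them, time stands still between calls to the robot, and variables do not carry over. Pictures are saved under pics/ and viewed, and the job is handed in when it is done.

Besides the shell and the picture viewer there is one more tool, called after "Emit:" as name(argument=value, ...), one argument or row to a line, values as JSON. play_rows: Moves the arm, as the interface text tells. Its arguments: {"type":"object","properties":{"deltas":{"type":"array","items":{"type":"array","items":{"type":"number"}}}},"required":["deltas"]}

```bash
ls; mkdir -p pics
python3 - <<'E'
from station import r
import cv2
s=r.sense();print(s, r.pinch_z)
for n in ["scene","top","wrist"]:
    c=r.capture(n);cv2.imwrite(f"pics/{n}0.png",c["pixels"][:,:,::-1])
    print(n,c["camera_matrix"].tolist(),[ (k,c[k].tolist()) for k in c if k in("R","t","T_tool_cam")])
E
```

```text
pics
{'time_s': 0.0, 'joints': array([ 7.95620830e+01,  2.20904523e+01,  3.79154077e-01, -2.70913798e-02,
       -6.84121605e+01, -1.48181790e+01]), 'joint_velocities': array([ 0.10295868,  0.05877461, -0.0506158 ,  0.02509498,  0.04431323,
        0.13191585]), 'effort': array([ 1.46861244e-04, -3.90666747e+01,  1.87399954e+01,  4.21971962e+00,
        1.09886113e-02, -1.83489396e-04]), 'tcp_pos': array([0.26638289, 0.56471537, 0.22146351]), 'ee_rot': array([[ 9.04335366e-01, -4.26821824e-01, -8.22761708e-04],
       [-4.26822598e-01, -9.04333075e-01, -2.03940946e-03],
       [ 1.26413841e-04,  2.19548339e-03, -9.99997582e-01]]), 'wrist_force': array([0.99526807, 0.54350683, 0.38897788]), 'moment': array([-0.03575375,  0.0105852 , -0.00665405]), 'gripper_width': 1.0015035830492929} 0.0187
scene [[433.8260631869871, 0.0, 315.67288209440653], [0.0, 433.8260631869871, 244.3173520352583], [0.0, 0.0, 1.0]] [('R', [[0.39495856728778844, 0.9186858295618765, -0.0049068001981380045], [0.4844730012488049, -0.21281519915562452, -0.8485255459143983], [-0.7805726367141964, 0.3327552217029191, -0
[... 215 characters left out ...]
[-0.004077706016497362, -0.9999715577170554, -0.006344767180031746], [-0.9865058250595673, 0.005061132646800589, -0.16364792103743195], [0.1636753782252697, 0.005591841669546483, -0.9864984043928084]]), ('t', [0.0005868111539051426, 0.5612219512980415, 1.1431950413954526])]
wrist [[371.64829954431775, 0.0, 320.5134794803195], [0.0, 371.64829954431775, 238.85461463058093], [0.0, 0.0, 1.0]] [('T_tool_cam', [[0.0009302215703559857, -0.9661722032322123, -0.2578961193760805, 0.0699121505366985], [0.9999995088592797, 0.0009869570054623499, -9.053765924557431e-05, 0.0016377561771058202], [0.0003420073514085422, -0.25789590849271116, 0.9661726467943964, -0.16249804351684508], [0.0, 0.0, 0.0, 1.0]])]
```

View pics/scene0.png

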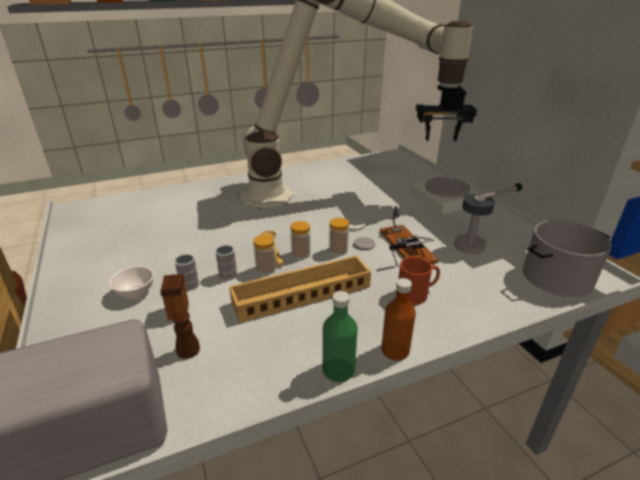

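View pics/top0.png

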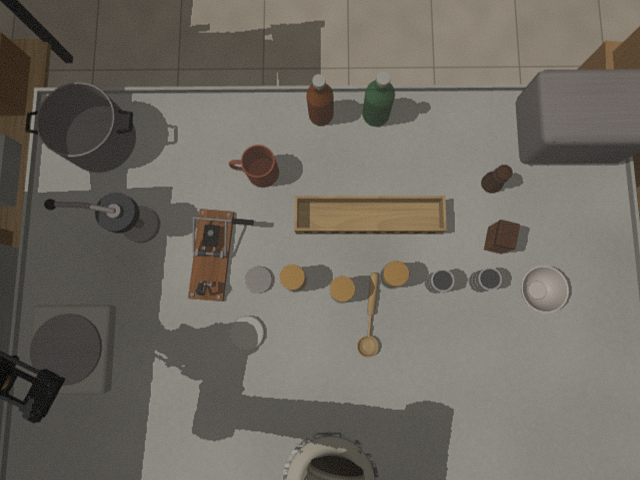

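Run:
```python
from station import r
import numpy as np
for cam in ["top","scene"]:
  for n in ["rack","jar_a_c","tin_a_c","caddy_c","trap","bow_grip","catch_nose","treadle","mug","seamer","mill","white_lid","metal_lid","bowl","spoon"]:
    try: print(cam,n,[(round(d["score"],2),np.round(d["centre"],3).tolist()) for d in r.spot_in(cam,n)][:5])
    except Exception as e: print(n,e)
print(r.sense()["time_s"])
```

```text
top rack [(0.71, [0.611, -0.102, 0.008])]
top jar_a_c [(0.65, [0.428, -0.032, 0.102])]
top tin_a_c [(0.64, [0.736, 0.167, 0.047]), (0.58, [0.449, -0.355, 0.084])]
top caddy_c [(0.86, [0.549, -0.395, 0.097]), (0.19, [0.336, -0.097, 0.012])]
top trap [(0.71, [0.519, 0.282, 0.013]), (0.29, [0.329, 0.195, 0.011])]
top bow_grip [(0.64, [0.585, 0.246, 0.062])]
top catch_nose [(0.42, [0.436, 0.294, 0.067])]
top treadle [(0.78, [0.563, 0.285, 0.037]), (0.63, [0.52, 0.282, 0.012]), (0.46, [0.43, -0.509, 0.022])]
top mug [(0.85, [0.736, 0.17, 0.045])]
top seamer [(0.68, [0.589, 0.454, 0.16])]
top mill [(0.74, [0.686, -0.393, 0.071])]
top white_lid [(0.72, [0.33, 0.195, 0.012])]
top metal_lid [(0.86, [0.459, 0.172, 0.012]), (0.57, [0.585, 0.246, 0.059])]
top bowl [(0.57, [0.43, -0.509, 0.023])]
top spoon [(0.97, [0.336, -0.096, 0.012])]
scene rack [(0.56, [0.606, -0.112, 0.029])]
scene jar_a_c [(0.58, [0.457, -0.041, 0.068])]
scene tin_a_c [(0.95, [0.476, -0.362, 0.066])]
scene caddy_c [(0.65, [0.578, -0.404, 0.07])]
scene trap [(0.95, [0.552, 0.278, 0.011])]
scene bow_grip [(0.74, [0.592, 0.239, 0.063]), (0.26, [0.484, -0.156, 0.067])]
scene catch_nose []
scene treadle [(0.56, [0.572, 0.283, 0.036])]
scene mug [(0.75, [0.746, 0.169, 0.07]), (0.57, [0.575, 0.282, 0.035]), (0.55, [0.474, -0.258, 0.054]), (0.21, [0.709, -0.405, 0.053])]
scene seamer [(0.64, [0.611, 0.454, 0.13])]
scene mill [(0.65, [0.707, -0.404, 0.053]), (0.43, [0.419, -0.098, 0.011]), (0.4, [0.607, -0.109, 0.028])]
scene white_lid [(0.74, [0.35, 0.197, 0.008])]
scene metal_lid [(0.77, [0.465, 0.171, 0.008]), (0.55, [0.605, -0.111, 0.03])]
scene bowl [(0.94, [0.411, -0.499, 0.034]), (0.75, [0.467, 0.171, 0.008])]
scene spoon [(0.72, [0.42, -0.102, 0.011])]
1.65
```

Run:
```python
import cv2
t=cv2.imread("pics/top0.png");cv2.imwrite("pics/z1.png",cv2.resize(t[180:320,270:530],None,fx=3,fy=3,interpolation=cv2.INTER_CUBIC))
cv2.imwrite("pics/z2.png",cv2.resize(t[190:320,170:290],None,fx=4.5,fy=4.5,interpolation=cv2.INTER_CUBIC))
s=cv2.imread("pics/scene0.png");cv2.imwrite("pics/z3.png",cv2.resize(s[200:330,150:450],None,fx=2.6,fy=2.6,interpolation=cv2.INTER_CUBIC))
```

```text
(no output)
```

View pics/z1.png

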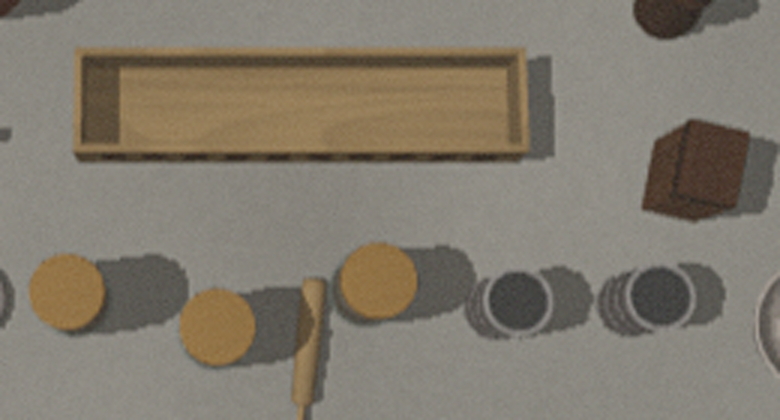

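View pics/z2.png

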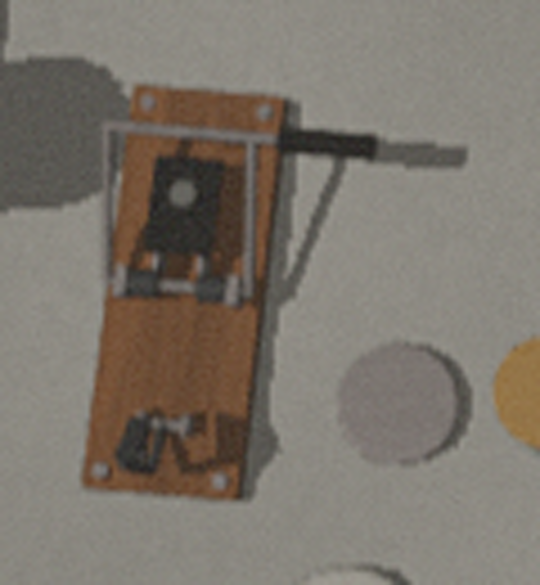

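View pics/z3.png

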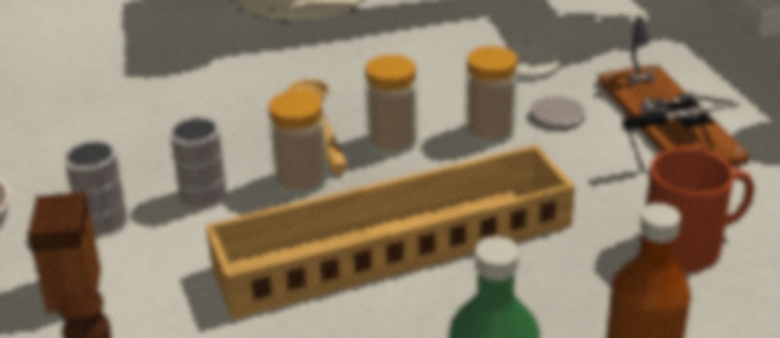

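```bash
cat > h.py <<'E'
import numpy as np, json
K=np.array([[503.1102283865995,0,329.3605039088454],[0,503.1102283865995,235.01847358500584],[0,0,1]])
R=np.array([[-0.004077706016497362,-0.9999715577170554,-0.006344767180031746],[-0.9865058250595673,0.005061132646800589,-0.16364792103743195],[0.1636753782252697,0.005591841669546483,-0.9864984043928084]])
t=np.array([0.0005868111539051426,0.5612219512980415,1.1431950413954526])
Ks=np.array([[433.8260631869871,0,315.67288209440653],[0,433.8260631869871,244.3173520352583],[0,0,1]])
Rs=np.array([[0.39495856728778844,0.9186858295618765,-0.0049068001981380045],[0.4844730012488049,-0.21281519915562452,-0.8485255459143983],[-0.7805726367141964,0.3327552217029191,-0.5291316672081611]])
ts=np.array([-0.1896201940877797,-0.18558343050246906,1.6466034117295996])
def unp(u,v,z,cam="top"):
    k,rr,tt=(K,R,t) if cam=="top" else (Ks,Rs,ts)
    d=rr.T@np.linalg.solve(k,[u,v,1]); c=-rr.T@tt
    return c+d*(z-c[2])/d[2]
def proj(X,cam="top"):
    k,rr,tt=(K,R,t) if cam=="top" else (Ks,Rs,ts)
    p=k@(rr@np.asarray(X)+tt); return p[:2]/p[2]
E
python3 - <<'E'
from h import *
def z(p,f,ox,oy,h,cam="top"):
    return unp((p[0]+.5)/f-.5+ox,(p[1]+.5)/f-.5+oy,h,cam).round(4)[:2]
Z1=lambda p,h:z(p,3,270,180,h)
Z2=lambda p,h:z(p,4.5,170,190,h)
Z3=lambda p,h:z(p,2.6,150,200,h,"scene")
print("rack top");[print(Z1(p,.052)) for p in [(76,48),(527,47),(528,152),(75,152)]]
print("rack scene");[print(Z3(p,.052)) for p in [(208,228),(228,273),(574,183),(538,148)]]
print("jars");[print(Z1(p,.1)) for p in [(67,291),(218,327),(378,281)]]
print([Z3(p,.1) for p in [(493,62),(391,71),(297,108)]])
print("tins");[print(Z1(p,.085)) for p in [(518,300),(660,296)]]
print([Z3(p,.085) for p in [(195,132),(92,157)]])
print("caddy");[print(Z1(p,.095)) for p in [(690,119),(750,132),(735,207),(674,194)]]
print("trap");[print(Z2(p,.014)) for p in [(135,85),(300,98),(245,498),(83,487)]]
print("sleeve");[print(Z2(p,.062)) for p in [(282,140),(376,147)]]
E
```

```text
rack top
[0.6558 0.0795]
[ 0.6546 -0.2785]
[ 0.57   -0.2757]
[0.5719 0.0797]
rack scene
[ 0.5752 -0.2734]
[ 0.648  -0.2728]
[0.6505 0.0836]
[0.5792 0.0803]
jars
[0.4587 0.0813]
[ 0.4316 -0.0306]
[ 0.4651 -0.1495]
[array([0.4692, 0.0796]), array([ 0.4423, -0.0317]), array([ 0.4752, -0.1497])]
tins
[ 0.4517 -0.256 ]
[ 0.4542 -0.3624]
[array([ 0.4544, -0.2539]), array([ 0.4587, -0.3587])]
caddy
[ 0.5873 -0.3895]
[ 0.577  -0.4342]
[ 0.5199 -0.4192]
[ 0.5299 -0.3741]
trap
[0.6342 0.3164]
[0.6264 0.2261]
[0.4103 0.2496]
[0.4165 0.3357]
sleeve
[0.5938 0.2256]
[0.5898 0.1764]
```

```bash
cat > plan.py <<'E'
# cmd pose tracking: state file holds commanded pos & y-yaw (deg). tool: z down, y at yaw, x at yaw+90
import json,sys,numpy as np
F="cmd.json"
def load():
    try: return json.load(open(F))
    except: return dict(p=[.267,.565,.223],yaw=-115.256)
def axes(yaw):
    a=np.radians(yaw); y=np.array([np.cos(a),np.sin(a),0]); z=np.array([0,0,-1.]); x=np.cross(y,z); return np.column_stack([x,y,z])
def rows(wps):
    c=load(); A=axes(c["yaw"]); p0=np.array(c["p"]); last=(p0,c["yaw"])
    for (x,y,z,yaw) in wps:
        d=A.T@(np.array([x,y,z])-p0)/.025
        n=max(np.linalg.norm(np.array([x,y,z])-last[0])/.05,abs(yaw-last[1])/8.59)
        print(d.round(2).tolist(),"wz",round((c["yaw"]-yaw)/5,2),"nrows",round(n,1)); last=(np.array([x,y,z]),yaw)
def done(row):
    c=load(); A=axes(c["yaw"]); p=np.array(c["p"])+A@(np.array(row[:3])*.025); c["p"]=p.tolist(); c["yaw"]-=row[5]*5
    json.dump(c,open(F,"w")); print("cmd",p.round(4),round(c["yaw"],2))
def check():
    from station import r
    s=r.sense();c=load();R=s["ee_rot"]
    print("t",s["time_s"],"meas",s["tcp_pos"].round(4),"diff",(s["tcp_pos"]-c["p"]).round(4),"yaw",np.degrees(np.arctan2(R[1,1],R[0,1])).round(2),"F",s["wrist_force"].round(1),"w",round(s["gripper_width"]*87,1))
E
python3 - <<'E'
from plan import *
rows([(.5535,-.404,.2,-195)])
E
```

```text
[26.9, 30.17, 0.92] wz 15.95 nrows 20.2
```

Emit:
play_rows(
  deltas=[
    [1.1,1.26,0.04,0,0,0.66,87],
    [2.24,2.5,0.08,0,0,1.33,87],
    [4,4.5,0.1,0,0,2.4,87],
    [5.4,6,0.2,0,0,3.2,87],
    [6.7,7.5,0.2,0,0,4,87],
    [8,9,0.3,0,0,4.8,87],
    [9.4,10.5,0.3,0,0,5.6,87],
    [10.8,12,0.4,0,0,6.4,87],
    [12,13.5,0.4,0,0,7.2,87],
    [13.4,15,0.4,0,0,8,87],
    [13.4,15,0.4,0,0,8,87],
    [13.4,15,0.4,0,0,8,87],
  ],
)

```text
time_s: 2.85
tcp_pos: [0.4099, 0.081, 0.2127]
ee_rot: [[0.415, -0.91, 0.0], [-0.91, -0.415, 0.0], [0.0, -0.0, -1.0]]
wrist_force: [-0.0, -0.1, 1.0]
gripper_width: 0.997
```

Run:
```python
from plan import *
done([13.4,15,0.4,0,0,8]); check()
rows([(.5535,-.404,.2,-195)])
```

```text
cmd [0.41   0.0829 0.213 ] -155.26
t 2.85 meas [0.4099 0.081  0.2127] diff [-0.0001 -0.0019 -0.0003] yaw -155.51 F [-0.  -0.1  1. ] w 86.8
[20.09, 2.94, 0.52] wz 7.95 nrows 10.2
```

Emit:
play_rows(
  deltas=[
    [20.1,2.94,0.5,0,0,7.95,87],
    [20.1,2.94,0.5,0,0,7.95,87],
    [20.1,2.94,0.5,0,0,7.95,87],
    [20.1,2.94,0.5,0,0,7.95,87],
    [20.1,2.94,0.5,0,0,7.95,87],
    [20.1,2.94,0.5,0,0,7.95,87],
    [20.1,2.94,0.5,0,0,7.95,87],
    [20.1,2.94,0.5,0,0,7.95,87],
    [20.1,2.94,0.5,0,0,7.95,87],
    [20.1,2.94,0.5,0,0,7.95,87],
    [20.1,2.94,0.5,0,0,7.95,87],
    [20.1,2.94,0.5,0,0,7.95,87],
  ],
)

```text
time_s: 4.05
tcp_pos: [0.5536, -0.4044, 0.1984]
ee_rot: [[-0.26, -0.966, -0.002], [-0.966, 0.26, 0.001], [-0.001, 0.002, -1.0]]
wrist_force: [-0.1, 0.1, -0.5]
gripper_width: 1.001
```

Run:
```python
from plan import *
done([20.1,2.94,0.5,0,0,7.95]); check()
rows([(.5535,-.404,.0588,-195)])
from station import r
import cv2
for n in["wrist","top"]:
    c=r.capture(n); cv2.imwrite(f"pics/{n}1.png",c["pixels"][:,:,::-1])
```

```text
cmd [ 0.5536 -0.4042  0.2005] -195.01
t 4.05 meas [ 0.5536 -0.4044  0.1984] diff [ 0.     -0.0002 -0.0021] yaw 164.91 F [-0.1  0.1 -0.5] w 87.0
[-0.01, 0.0, 5.67] wz -0.0 nrows 2.8
```

View pics/wrist1.png

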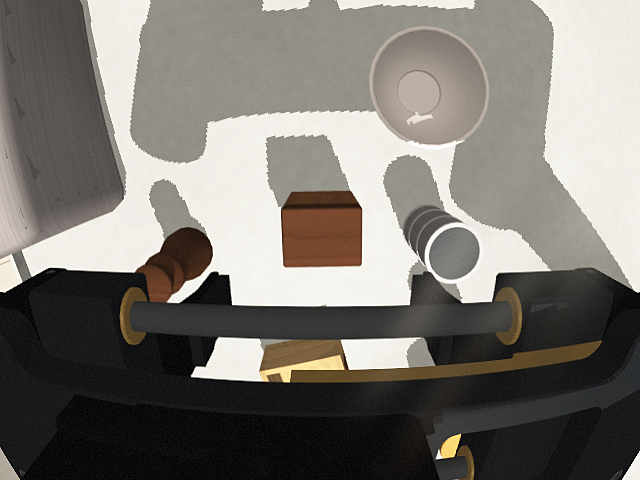

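```bash
cat >> h.py <<'E'
T=np.array([[0.0009302215703559857,-0.9661722032322123,-0.2578961193760805,0.0699121505366985],[0.9999995088592797,0.0009869570054623499,-9.053765924557431e-05,0.0016377561771058202],[0.0003420073514085422,-0.25789590849271116,0.9661726467943964,-0.16249804351684508],[0,0,0,1]])
def wunp(u,v,z,tcp,Rt):
    x=(u-320.5134794803195);y=(v-238.85461463058093);rr=np.hypot(x,y);th=rr/371.64829954431775
    d=np.array([np.sin(th)*x/rr,np.sin(th)*y/rr,np.cos(th)])
    d=Rt@(T[:3,:3]@d); c=tcp+Rt@T[:3,3]
    return c+d*(z-c[2])/d[2]
E
python3 - <<'E'
from h import *
from station import r
s=r.sense()
P=[wunp(u,v,.095,s["tcp_pos"],s["ee_rot"]) for u,v in[(282,207),(361,207),(361,266),(282,266)]]
for p in P: print(p.round(4))
print("c",np.mean(P,0))
print(wunp(453,249,.085,s["tcp_pos"],s["ee_rot"]))
E
```

```text
[ 0.5732 -0.4312  0.095 ]
[ 0.5173 -0.4163  0.095 ]
[ 0.5278 -0.3719  0.095 ]
[ 0.5861 -0.3874  0.095 ]
c [ 0.55107725 -0.40172787  0.095     ]
[ 0.45087737 -0.36207474  0.085     ]
```

Emit:
play_rows(
  deltas=[
    [0,0.04,2,0,0,0,87],
    [0,0.04,4,0,0,0,87],
    [0,0.04,5.65,0,0,0,87],
    [0,0.04,5.65,0,0,0,87],
    [0,0.04,5.65,0,0,0,40],
    [0,0.04,5.65,0,0,0,40],
    [0,0.04,5.65,0,0,0,40],
    [0,0.04,5.65,0,0,0,40],
    [0,0.04,5.65,0,0,0,40],
    [0,0.04,4.6,0,0,0,40],
    [0,0.04,3,0,0,0,40],
    [0,0.04,2,0,0,0,40],
  ],
)

```text
time_s: 5.35
tcp_pos: [0.5527, -0.4043, 0.1526]
ee_rot: [[-0.259, -0.966, 0.002], [-0.966, 0.259, -0.002], [0.001, -0.002, -1.0]]
wrist_force: [0.7, -1.3, -1.9]
gripper_width: 0.689
```

Run:
```python
from plan import *
done([0,0.04,2,0,0,0]); check()
rows([(.613,-.243,.15,-180),(.613,-.243,.0665,-180)])
```

```text
cmd [ 0.5526 -0.404   0.1505] -195.01
t 5.35 meas [ 0.5527 -0.4043  0.1526] diff [ 0.0001 -0.0003  0.0021] yaw 165.0 F [ 0.7 -1.3 -1.9] w 60.0
[-6.84, -0.67, 0.02] wz -3.0 nrows 3.4
[-6.84, -0.67, 3.36] wz -3.0 nrows 1.7
```

Emit:
play_rows(
  deltas=[
    [-6.84,-0.67,0,0,0,-3,40],
    [-6.84,-0.67,0,0,0,-3,40],
    [-6.84,-0.67,0,0,0,-3,40],
    [-6.84,-0.67,0,0,0,-3,40],
    [-6.84,-0.67,0,0,0,-3,40],
    [-6.84,-0.67,0,0,0,-3,40],
    [-6.84,-0.67,1,0,0,-3,40],
    [-6.84,-0.67,2,0,0,-3,40],
    [-6.84,-0.67,2.6,0,0,-3,40],
    [-6.84,-0.67,3,0,0,-3,40],
    [-6.84,-0.67,3.35,0,0,-3,40],
    [-6.84,-0.67,3.35,0,0,-3,40],
  ],
)

```text
time_s: 6.55
tcp_pos: [0.6128, -0.244, 0.0668]
ee_rot: [[-0.001, -1.0, 0.001], [-1.0, 0.001, -0.001], [0.001, -0.001, -1.0]]
wrist_force: [0.1, -0.3, -2.3]
gripper_width: 0.689
```

Run:
```python
from plan import *
done([-6.84,-0.67,3.35,0,0,-3]); check()
from station import r
import cv2
for n in["wrist","scene"]:
    c=r.capture(n); cv2.imwrite(f"pics/{n}2.png",c["pixels"][:,:,::-1])
```

```text
cmd [ 0.613  -0.2431  0.0667] -180.01
t 6.55 meas [ 0.6128 -0.244   0.0668] diff [-0.0002 -0.0009  0.0001] yaw 179.95 F [ 0.1 -0.3 -2.3] w 60.0
```

View pics/wrist2.png

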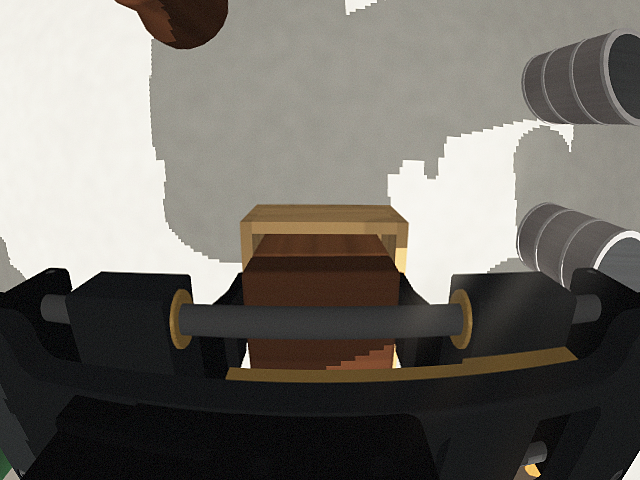

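View pics/scene2.png

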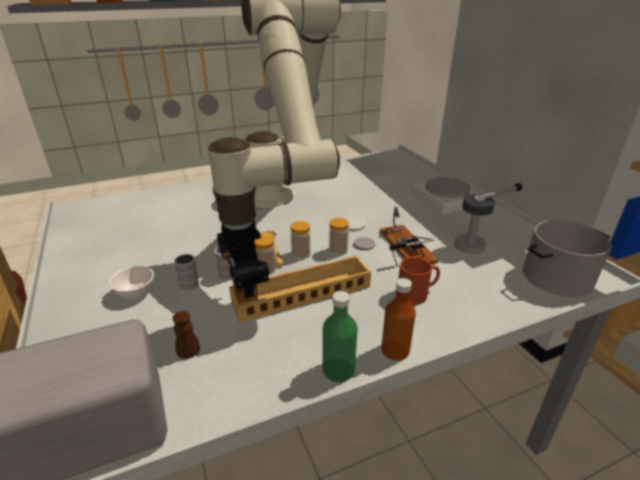

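Emit:
play_rows(
  deltas=[
    [0.06,0,0,0,0,0,40],
    [0.12,0,0,0,0,0,40],
    [0.18,0,0,0,0,0,40],
    [0.18,0,0,0,0,0,40],
  ],
)

```text
time_s: 7.05
tcp_pos: [0.6129, -0.2461, 0.0666]
ee_rot: [[-0.001, -1.0, 0.0], [-1.0, 0.001, 0.002], [-0.002, -0.0, -1.0]]
wrist_force: [-0.1, 5.4, 0.5]
gripper_width: 0.685
```

Emit:
play_rows(
  deltas=[
    [0,0,0.06,0,0,0,40],
    [0,0,0.06,0,0,0,87],
    [0,0,0.06,0,0,0,87],
    [0,0,0.06,0,0,0,87],
    [0,0,-1,0,0,0,87],
    [0,0,-3,0,0,0,87],
    [0,0,-5,0,0,0,87],
    [0,0,-5,0,0,0,87],
  ],
)

```text
time_s: 7.85
tcp_pos: [0.617, -0.2494, 0.2008]
ee_rot: [[0.001, -1.0, 0.016], [-1.0, -0.001, -0.006], [0.006, -0.016, -1.0]]
wrist_force: [0.5, -0.1, 1.2]
gripper_width: 1.003
```

Run:
```python
from plan import *
done([.18,0,0,0,0,0]);done([0,0,-5,0,0,0]); check()
from station import r
import cv2
for n in["wrist","top"]:
    c=r.capture(n); cv2.imwrite(f"pics/{n}3.png",c["pixels"][:,:,::-1])
    for k in ("tin_a_c","jar_a_c"): print(n,k,[(round(d["score"],2),np.round(d["centre"],3).tolist()) for d in r.spot_in(n,k)])
```

```text
cmd [ 0.613  -0.2476  0.0667] -180.01
cmd [ 0.613  -0.2476  0.1917] -180.01
t 7.85 meas [ 0.617  -0.2494  0.2008] diff [ 0.004  -0.0018  0.009 ] yaw -179.94 F [ 0.5 -0.1  1.2] w 87.3
wrist tin_a_c [(0.83, [0.468, -0.362, 0.083])]
wrist jar_a_c []
top tin_a_c [(0.76, [0.446, -0.352, 0.084]), (0.46, [0.616, 0.002, 0.01])]
top jar_a_c [(0.71, [0.735, 0.168, 0.047]), (0.49, [0.615, 0.003, 0.009]), (0.42, [0.431, -0.007, 0.1]), (0.25, [0.433, 0.288, 0.069])]
```

View pics/wrist3.png

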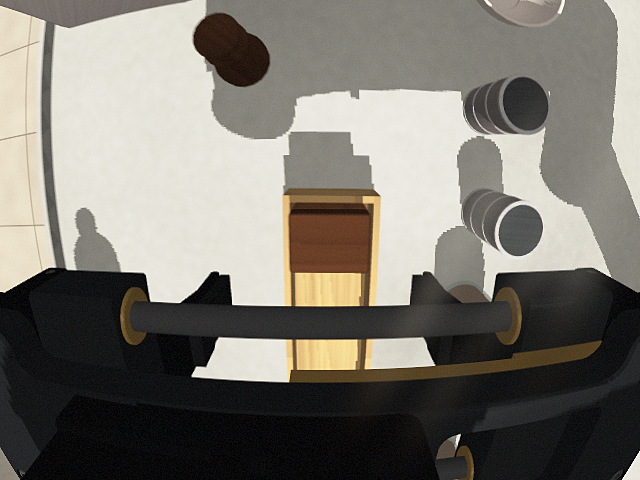

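View pics/top3.png

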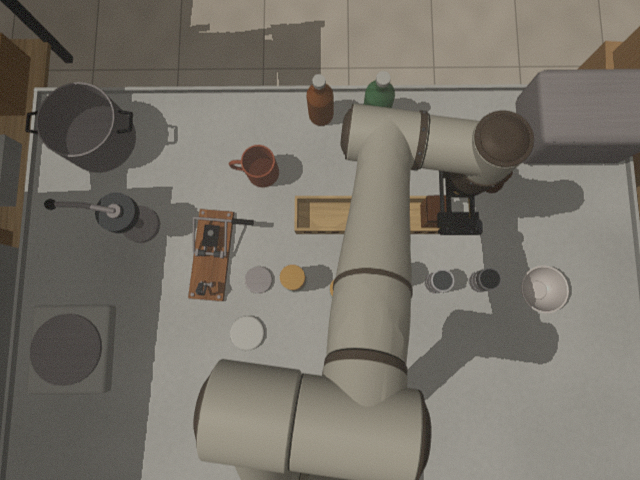

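Emit:
play_rows(
  deltas=[
    [0.3,1.5,0,0,0,0,87],
    [0.3,3.2,0,0,0,0,87],
    [0.3,5,0,0,0,0,87],
    [0.3,6.2,0,0,0,0,87],
    [0.3,6.44,0,0,0,0,87],
    [0.3,6.44,0,0,0,0,87],
    [0.3,6.44,1,0,0,0,87],
    [0.3,6.44,2.6,0,0,0,87],
    [0.3,6.44,4.2,0,0,0,87],
    [0.3,6.44,5.2,0,0,0,87],
    [0.3,6.44,5.5,0,0,0,87],
    [0.3,6.44,5.5,0,0,0,87],
  ],
)

```text
time_s: 9.35
tcp_pos: [0.4521, -0.2548, 0.0525]
ee_rot: [[0.001, -1.0, -0.003], [-1.0, -0.001, 0.0], [-0.0, 0.003, -1.0]]
wrist_force: [0.1, -0.0, 0.0]
gripper_width: 0.998
```

Run:
```python
from plan import *
done([.3,6.44,5.5,0,0,0]); check()
rows([(.613,-.192,.16,-180),(.613,-.192,.062,-180)])
```

```text
cmd [ 0.452  -0.2551  0.0542] -180.01
t 9.35 meas [ 0.4521 -0.2548  0.0525] diff [ 0.0001  0.0003 -0.0018] yaw -179.96 F [ 0.1 -0.   0. ] w 86.8
[-2.52, -6.44, -4.23] wz -0.0 nrows 4.1
[-2.52, -6.44, -0.31] wz -0.0 nrows 2.0
```

Emit:
play_rows(
  deltas=[
    [0,0,0,0,0,0,35],
    [0,0,0,0,0,0,35],
    [0,0,0,0,0,0,35],
    [0,0,0,0,0,0,35],
    [0,0,0,0,0,0,35],
    [0,0,0,0,0,0,35],
    [0,0,-1.2,0,0,0,35],
    [0,0,-2.9,0,0,0,35],
    [0,0,-4,0,0,0,35],
    [0,0,-4.2,0,0,0,35],
    [0,0,-4.2,0,0,0,35],
  ],
)

```text
time_s: 10.45
tcp_pos: [0.4514, -0.2545, 0.1585]
ee_rot: [[-0.001, -1.0, 0.001], [-1.0, 0.001, 0.001], [-0.001, -0.001, -1.0]]
wrist_force: [-0.1, 0.4, -4.1]
gripper_width: 0.59
```

Emit:
play_rows(
  deltas=[
    [-0.5,-1.3,0,0,0,0,35],
    [-1.1,-3,0,0,0,0,35],
    [-1.8,-4.7,0,0,0,0,35],
    [-2.4,-6.1,0,0,0,0,35],
    [-2.52,-6.44,0,0,0,0,35],
    [-2.52,-6.44,0,0,0,0,35],
    [-2.52,-6.44,1,0,0,0,35],
    [-2.52,-6.44,2.3,0,0,0,35],
    [-2.52,-6.44,3.3,0,0,0,35],
    [-2.52,-6.44,3.8,0,0,0,35],
    [-2.52,-6.44,3.9,0,0,0,35],
    [-2.52,-6.44,3.9,0,0,0,35],
  ],
)

```text
time_s: 11.65
tcp_pos: [0.6122, -0.1923, 0.0611]
ee_rot: [[-0.001, -1.0, -0.0], [-1.0, 0.001, 0.0], [-0.0, 0.0, -1.0]]
wrist_force: [0.2, -0.2, -2.9]
gripper_width: 0.591
```

Run:
```python
from plan import *
done([0,0,-4.2,0,0,0]);done([-2.52,-6.44,3.9,0,0,0]); check()
from station import r
import cv2
for n in["wrist"]:
    c=r.capture(n); cv2.imwrite(f"pics/{n}4.png",c["pixels"][:,:,::-1])
```

```text
cmd [ 0.452  -0.2551  0.1592] -180.01
cmd [ 0.613  -0.1921  0.0617] -180.01
t 11.65 meas [ 0.6122 -0.1923  0.0611] diff [-0.0009 -0.0002 -0.0006] yaw 179.96 F [ 0.2 -0.2 -2.9] w 51.4
```

View pics/wrist4.png

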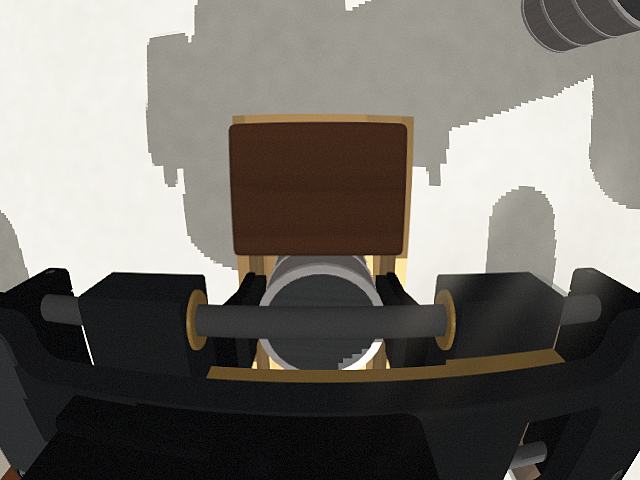

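Emit:
play_rows(
  deltas=[
    [0.08,0,0.04,0,0,0,35],
    [0.16,0,0.04,0,0,0,35],
    [0.22,0,0.04,0,0,0,35],
    [0.22,0,0.04,0,0,0,35],
  ],
)

```text
time_s: 12.1
tcp_pos: [0.6128, -0.1977, 0.0605]
ee_rot: [[-0.0, -1.0, 0.001], [-1.0, 0.0, -0.0], [0.0, -0.001, -1.0]]
wrist_force: [0.1, -0.8, -3.6]
gripper_width: 0.596
```

Emit:
play_rows(
  deltas=[
    [0.06,0,0,0,0,0,35],
    [0.12,0,0,0,0,0,35],
    [0.12,0,0,0,0,0,35],
  ],
)

```text
time_s: 12.4
tcp_pos: [0.613, -0.1985, 0.0605]
ee_rot: [[-0.0, -1.0, 0.001], [-1.0, 0.0, 0.002], [-0.002, -0.001, -1.0]]
wrist_force: [-0.8, 6.0, -0.8]
gripper_width: 0.592
```

Emit:
play_rows(
  deltas=[
    [0,0,0.04,0,0,0,87],
    [0,0,0.04,0,0,0,87],
    [0,0,0.04,0,0,0,87],
    [0,0,-1,0,0,0,87],
    [0,0,-3,0,0,0,87],
    [0,0,-4.8,0,0,0,87],
    [0,0,-5,0,0,0,87],
    [0,0,-5,0,0,0,87],
  ],
)

```text
time_s: 13.2
tcp_pos: [0.6136, -0.2008, 0.1879]
ee_rot: [[-0.001, -1.0, 0.005], [-1.0, 0.001, -0.001], [0.001, -0.005, -1.0]]
wrist_force: [-0.5, -0.1, -0.4]
gripper_width: 0.997
```

Run:
```python
from plan import *
done([.34,0,0.04,0,0,0]);done([0,0,-5,0,0,0]); check()
rows([(.4535,-.362,.1857,-180),(.4535,-.362,.0545,-180)])
from station import r
import cv2
for n in["wrist","top"]:
    c=r.capture(n); cv2.imwrite(f"pics/{n}5.png",c["pixels"][:,:,::-1])
```

```text
cmd [ 0.613  -0.2006  0.0607] -180.01
cmd [ 0.613  -0.2006  0.1857] -180.01
t 13.2 meas [ 0.6136 -0.2008  0.1879] diff [ 0.0006 -0.0002  0.0021] yaw 179.97 F [-0.5 -0.1 -0.4] w 86.8
[6.46, 6.38, 0.0] wz -0.0 nrows 4.5
[6.46, 6.38, 5.25] wz -0.0 nrows 2.6
```

View pics/wrist5.png

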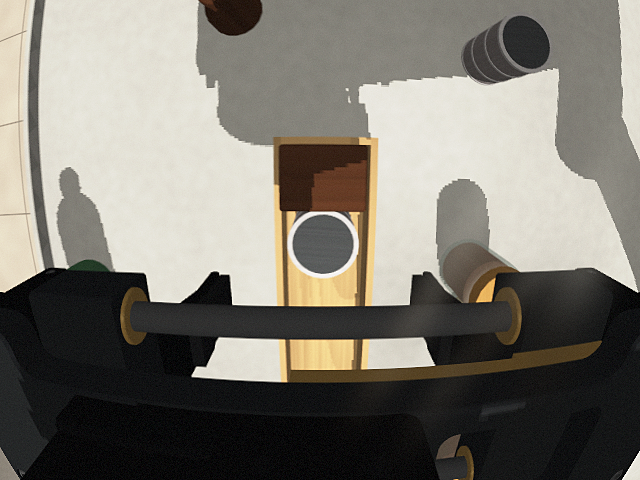

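View pics/top5.png

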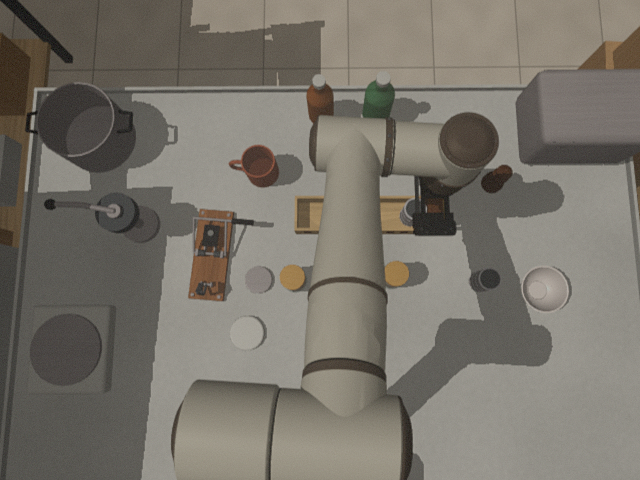

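Emit:
play_rows(
  deltas=[
    [1.2,1.2,0,0,0,0,87],
    [2.6,2.6,0,0,0,0,87],
    [4,4,0,0,0,0,87],
    [5.4,5.3,0,0,0,0,87],
    [6.46,6.38,0,0,0,0,87],
    [6.46,6.38,0,0,0,0,87],
    [6.46,6.38,1,0,0,0,87],
    [6.46,6.38,2.6,0,0,0,87],
    [6.46,6.38,4.2,0,0,0,87],
    [6.46,6.38,5,0,0,0,87],
    [6.46,6.38,5.25,0,0,0,87],
    [6.46,6.38,5.25,0,0,0,87],
  ],
)

```text
time_s: 14.5
tcp_pos: [0.4526, -0.3613, 0.0524]
ee_rot: [[0.001, -1.0, -0.003], [-1.0, -0.001, 0.001], [-0.001, 0.003, -1.0]]
wrist_force: [-0.2, 0.6, 0.2]
gripper_width: 1.002
```

Emit:
play_rows(
  deltas=[
    [0,0,0,0,0,0,35],
    [0,0,0,0,0,0,35],
    [0,0,0,0,0,0,35],
    [0,0,0,0,0,0,35],
    [0,0,0,0,0,0,35],
    [0,0,0,0,0,0,35],
    [0,0,-1.2,0,0,0,35],
    [0,0,-2.9,0,0,0,35],
    [0,0,-4,0,0,0,35],
    [0,0,-4.6,0,0,0,35],
    [0,0,-4.6,0,0,0,35],
  ],
)

```text
time_s: 15.6
tcp_pos: [0.4541, -0.3623, 0.171]
ee_rot: [[-0.0, -1.0, 0.004], [-1.0, 0.0, -0.002], [0.002, -0.004, -1.0]]
wrist_force: [0.5, -0.7, -3.3]
gripper_width: 0.591
```

Run:
```python
from plan import *
done([6.46,6.38,5.25,0,0,0]);done([0,0,-4.6,0,0,0]); check()
rows([(.613,-.139,.169,-180),(.613,-.139,.062,-180)])
```

```text
cmd [ 0.4535 -0.3621  0.0545] -180.01
cmd [ 0.4535 -0.3621  0.1695] -180.01
t 15.6 meas [ 0.4541 -0.3623  0.171 ] diff [ 0.0006 -0.0002  0.0015] yaw 179.99 F [ 0.5 -0.7 -3.3] w 51.4
[-8.92, -6.38, 0.02] wz -0.0 nrows 5.5
[-8.92, -6.38, 4.3] wz -0.0 nrows 2.1
```

Emit:
play_rows(
  deltas=[
    [-1.4,-1,0,0,0,0,35],
    [-3,-2.1,0,0,0,0,35],
    [-4.6,-3.3,0,0,0,0,35],
    [-6.2,-4.5,0,0,0,0,35],
    [-7.8,-5.6,0,0,0,0,35],
    [-8.92,-6.38,0,0,0,0,35],
    [-8.92,-6.38,0,0,0,0,35],
    [-8.92,-6.38,1.2,0,0,0,35],
    [-8.92,-6.38,2.8,0,0,0,35],
    [-8.92,-6.38,3.9,0,0,0,35],
    [-8.92,-6.38,4.33,0,0,0,35],
    [-8.92,-6.38,4.33,0,0,0,35],
  ],
)

```text
time_s: 16.8
tcp_pos: [0.6109, -0.1395, 0.0598]
ee_rot: [[-0.0, -1.0, -0.004], [-1.0, 0.0, -0.0], [0.0, 0.004, -1.0]]
wrist_force: [1.4, 0.2, -3.6]
gripper_width: 0.588
```

Emit:
play_rows(
  deltas=[
    [0.08,0,0,0,0,0,35],
    [0.16,0,0,0,0,0,35],
    [0.24,0,0,0,0,0,35],
    [0.32,0,0,0,0,0,35],
    [0.38,0,0,0,0,0,35],
    [0.38,0,0,0,0,0,35],
  ],
)

```text
time_s: 17.4
tcp_pos: [0.6128, -0.1465, 0.0606]
ee_rot: [[-0.001, -1.0, 0.0], [-1.0, 0.001, 0.003], [-0.003, -0.0, -1.0]]
wrist_force: [-0.3, 7.3, -2.2]
gripper_width: 0.588
```

Emit:
play_rows(
  deltas=[
    [0,0,0.04,0,0,0,87],
    [0,0,0.04,0,0,0,87],
    [0,0,0.04,0,0,0,87],
    [0,0,-1,0,0,0,87],
    [0,0,-3,0,0,0,87],
    [0,0,-4.8,0,0,0,87],
    [0,0,-5,0,0,0,87],
    [0,0,-5,0,0,0,87],
  ],
)

```text
time_s: 18.2
tcp_pos: [0.6136, -0.1488, 0.1883]
ee_rot: [[-0.001, -1.0, 0.005], [-1.0, 0.001, -0.0], [0.0, -0.005, -1.0]]
wrist_force: [-0.8, 0.6, -2.2]
gripper_width: 0.998
```

Run:
```python
from plan import *
done([-8.92,-6.38,4.33,0,0,0]);done([.38,0,0,0,0,0]);done([0,0,-5,0,0,0]); check()
rows([(.465,-.1495,.186,-180),(.465,-.1495,.0605,-180)])
from station import r
import cv2
for n in["wrist","top","scene"]:
    c=r.capture(n); cv2.imwrite(f"pics/{n}6.png",c["pixels"][:,:,::-1])
```

```text
cmd [ 0.6131 -0.1391  0.0612] -180.01
cmd [ 0.6131 -0.1486  0.0612] -180.01
cmd [ 0.6131 -0.1486  0.1862] -180.01
t 18.2 meas [ 0.6136 -0.1488  0.1883] diff [ 0.0006 -0.0001  0.0021] yaw 179.97 F [-0.8  0.6 -2.2] w 86.8
[0.04, 5.92, 0.01] wz -0.0 nrows 3.0
[0.04, 5.92, 5.03] wz -0.0 nrows 2.5
```

View pics/wrist6.png

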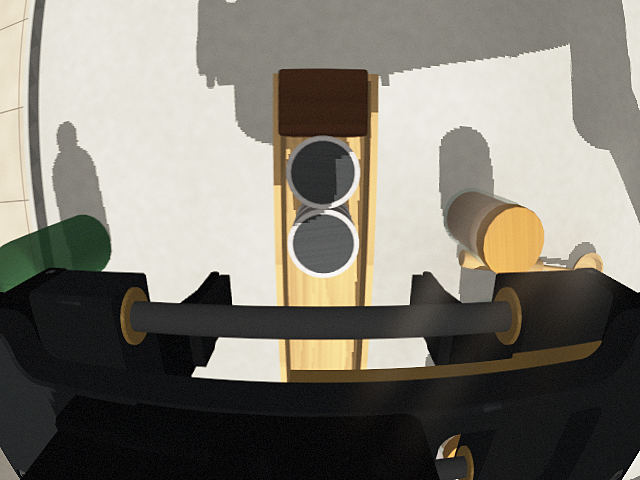

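View pics/scene6.png

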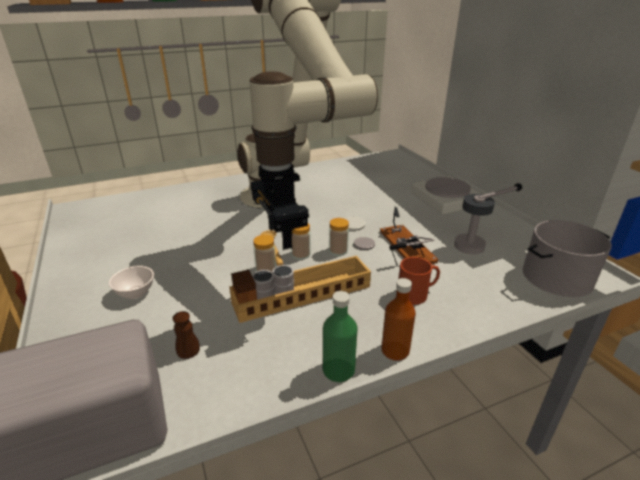

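View pics/top6.png

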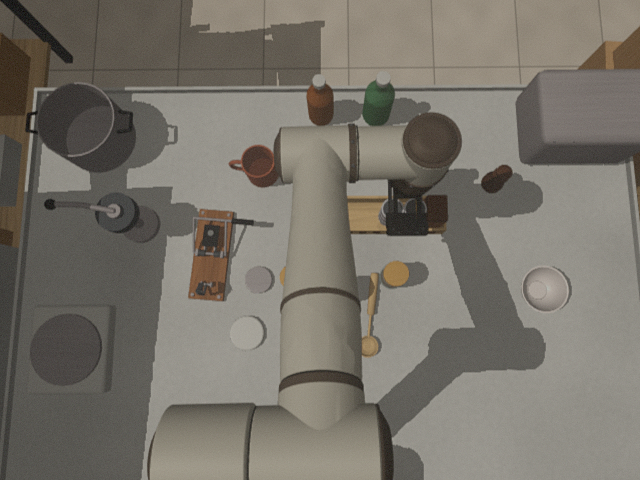

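Emit:
play_rows(
  deltas=[
    [0.04,1.3,0,0,0,0,87],
    [0.04,3,0,0,0,0,87],
    [0.04,4.7,0,0,0,0,87],
    [0.04,5.8,0,0,0,0,87],
    [0.04,5.92,0,0,0,0,87],
    [0.04,5.92,0,0,0,0,87],
    [0.04,5.92,1,0,0,0,87],
    [0.04,5.92,2.6,0,0,0,87],
    [0.04,5.92,4.2,0,0,0,87],
    [0.04,5.92,5,0,0,0,87],
    [0.04,5.92,5.15,0,0,0,87],
    [0.04,5.92,5.15,0,0,0,87],
  ],
)

```text
time_s: 19.55
tcp_pos: [0.4654, -0.1494, 0.0562]
ee_rot: [[0.0, -1.0, -0.002], [-1.0, -0.0, -0.0], [0.0, 0.002, -1.0]]
wrist_force: [0.3, -0.9, 0.4]
gripper_width: 0.996
```

Emit:
play_rows(
  deltas=[
    [0,0,0,0,0,0,40],
    [0,0,0,0,0,0,40],
    [0,0,0,0,0,0,40],
    [0,0,0,0,0,0,40],
    [0,0,0,0,0,0,40],
    [0,0,-1.2,0,0,0,40],
    [0,0,-2.9,0,0,0,40],
    [0,0,-4,0,0,0,40],
    [0,0,-4.6,0,0,0,40],
    [0,0,-4.6,0,0,0,40],
  ],
)

```text
time_s: 20.55
tcp_pos: [0.4656, -0.1493, 0.1739]
ee_rot: [[-0.0, -1.0, 0.005], [-1.0, 0.0, 0.0], [-0.0, -0.005, -1.0]]
wrist_force: [-0.9, 0.4, -2.7]
gripper_width: 0.684
```

Run:
```python
from plan import *
done([0.04,5.92,5.15,0,0,0]);done([0,0,-4.6,0,0,0]); check()
rows([(.613,-.083,.1725,-180),(.613,-.083,.0645,-180)])
```

```text
cmd [ 0.4651 -0.1496  0.0575] -180.01
cmd [ 0.4651 -0.1496  0.1725] -180.01
t 20.55 meas [ 0.4656 -0.1493  0.1739] diff [0.0005 0.0003 0.0014] yaw 179.99 F [-0.9  0.4 -2.7] w 59.5
[-2.66, -5.92, -0.0] wz -0.0 nrows 3.2
[-2.66, -5.92, 4.32] wz -0.0 nrows 2.2
```

Emit:
play_rows(
  deltas=[
    [-0.6,-1.3,0,0,0,0,40],
    [-1.3,-3,0,0,0,0,40],
    [-2.1,-4.7,0,0,0,0,40],
    [-2.6,-5.8,0,0,0,0,40],
    [-2.66,-5.92,0,0,0,0,40],
    [-2.66,-5.92,0,0,0,0,40],
    [-2.66,-5.92,1,0,0,0,40],
    [-2.66,-5.92,2.5,0,0,0,40],
    [-2.66,-5.92,3.7,0,0,0,40],
    [-2.66,-5.92,4.2,0,0,0,40],
    [-2.66,-5.92,4.33,0,0,0,40],
    [-2.66,-5.92,4.33,0,0,0,40],
  ],
)

```text
time_s: 21.75
tcp_pos: [0.6124, -0.0833, 0.064]
ee_rot: [[-0.0, -1.0, 0.0], [-1.0, 0.0, -0.0], [0.0, -0.0, -1.0]]
wrist_force: [0.4, 0.2, -2.6]
gripper_width: 0.678
```

Emit:
play_rows(
  deltas=[
    [0.08,0,0,0,0,0,40],
    [0.16,0,0,0,0,0,40],
    [0.24,0,0,0,0,0,40],
    [0.32,0,0,0,0,0,40],
    [0.4,0,0,0,0,0,40],
    [0.4,0,0,0,0,0,40],
  ],
)

```text
time_s: 22.35
tcp_pos: [0.6139, -0.0903, 0.0644]
ee_rot: [[0.0, -1.0, 0.003], [-1.0, -0.0, 0.003], [-0.003, -0.003, -1.0]]
wrist_force: [-0.9, 9.9, -2.0]
gripper_width: 0.681
```

Emit:
play_rows(
  deltas=[
    [-0.06,0,0.04,0,0,0,87],
    [-0.06,0,0.04,0,0,0,87],
    [-0.06,0,0.04,0,0,0,87],
    [-0.06,0,-1,0,0,0,87],
    [-0.06,0,-3,0,0,0,87],
    [-0.06,0,-4.8,0,0,0,87],
    [-0.06,0,-5,0,0,0,87],
    [-0.06,0,-5,0,0,0,87],
  ],
)

```text
time_s: 23.15
tcp_pos: [0.6136, -0.0918, 0.1912]
ee_rot: [[-0.001, -1.0, 0.005], [-1.0, 0.001, 0.0], [-0.0, -0.005, -1.0]]
wrist_force: [-0.2, -0.7, -1.2]
gripper_width: 0.997
```

Run:
```python
from plan import *
done([-2.66,-5.92,4.33,0,0,0]);done([.4,0,0,0,0,0]);done([-0.06,0,-5,0,0,0]); check()
rows([(.4325,-.0306,.189,-180),(.4325,-.0306,.0575,-180)])
from station import r
import cv2
for n in["wrist","top","scene"]:
    c=r.capture(n); cv2.imwrite(f"pics/{n}7.png",c["pixels"][:,:,::-1])
```

```text
cmd [ 0.6131 -0.0831  0.0642] -180.01
cmd [ 0.6131 -0.0931  0.0642] -180.01
cmd [ 0.6131 -0.0916  0.1892] -180.01
t 23.15 meas [ 0.6136 -0.0918  0.1912] diff [ 0.0005 -0.0002  0.002 ] yaw 179.96 F [-0.2 -0.7 -1.2] w 86.7
[-2.44, 7.22, 0.01] wz -0.0 nrows 3.8
[-2.44, 7.22, 5.27] wz -0.0 nrows 2.6
```

View pics/wrist7.png

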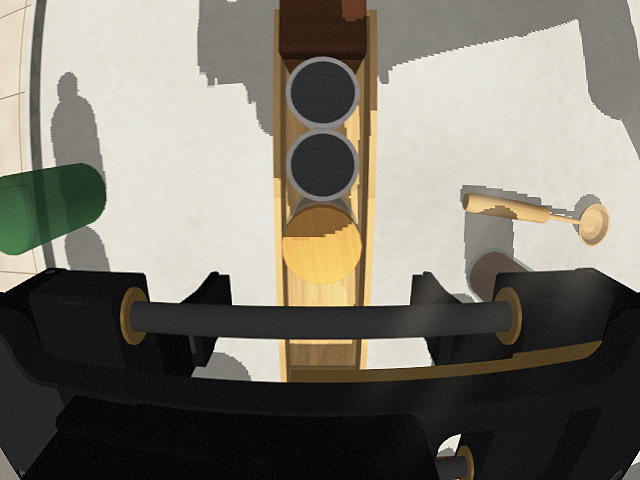

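View pics/scene7.png

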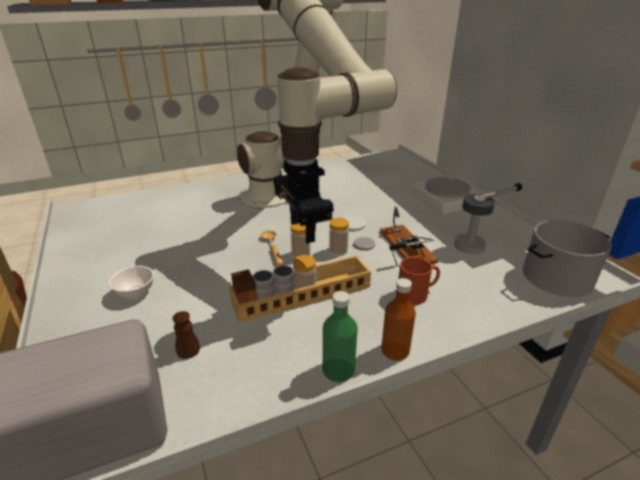

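Emit:
play_rows(
  deltas=[
    [-0.5,1.5,0,0,0,0,87],
    [-1.1,3.2,0,0,0,0,87],
    [-1.7,5,0,0,0,0,87],
    [-2.3,6.8,0,0,0,0,87],
    [-2.44,7.22,0,0,0,0,87],
    [-2.44,7.22,0,0,0,0,87],
    [-2.44,7.22,1,0,0,0,87],
    [-2.44,7.22,2.6,0,0,0,87],
    [-2.44,7.22,4.2,0,0,0,87],
    [-2.44,7.22,5,0,0,0,87],
    [-2.44,7.22,5.27,0,0,0,87],
    [-2.44,7.22,5.27,0,0,0,87],
  ],
)

```text
time_s: 24.5
tcp_pos: [0.4328, -0.0307, 0.0559]
ee_rot: [[-0.0, -1.0, -0.002], [-1.0, 0.0, -0.001], [0.001, 0.002, -1.0]]
wrist_force: [1.1, -0.1, 0.8]
gripper_width: 0.997
```

Emit:
play_rows(
  deltas=[
    [0,0,0,0,0,0,40],
    [0,0,0,0,0,0,40],
    [0,0,0,0,0,0,40],
    [0,0,0,0,0,0,40],
    [0,0,0,0,0,0,40],
    [0,0,-1.2,0,0,0,40],
    [0,0,-2.9,0,0,0,40],
    [0,0,-4,0,0,0,40],
    [0,0,-4.6,0,0,0,40],
    [0,0,-4.6,0,0,0,40],
  ],
)

```text
time_s: 25.5
tcp_pos: [0.4332, -0.03, 0.1739]
ee_rot: [[-0.0, -1.0, 0.005], [-1.0, 0.0, 0.002], [-0.002, -0.005, -1.0]]
wrist_force: [1.0, 0.2, -2.8]
gripper_width: 0.685
```

Run:
```python
from plan import *
done([-2.44,7.22,5.27,0,0,0]);done([0,0,-4.6,0,0,0]); check()
rows([(.613,-.023,.1725,-180),(.613,-.023,.0645,-180)])
```

```text
cmd [ 0.4326 -0.0306  0.0575] -180.01
cmd [ 0.4326 -0.0306  0.1725] -180.01
t 25.5 meas [ 0.4332 -0.03    0.1739] diff [0.0006 0.0006 0.0014] yaw 180.0 F [ 1.   0.2 -2.8] w 59.6
[-0.3, -7.22, -0.0] wz -0.0 nrows 3.6
[-0.3, -7.22, 4.32] wz -0.0 nrows 2.2
```

Emit:
play_rows(
  deltas=[
    [-0.1,-1.5,0,0,0,0,40],
    [-0.2,-3.2,0,0,0,0,40],
    [-0.2,-5,0,0,0,0,40],
    [-0.3,-6.8,0,0,0,0,40],
    [-0.3,-7.22,0,0,0,0,40],
    [-0.3,-7.22,0,0,0,0,40],
    [-0.3,-7.22,1,0,0,0,40],
    [-0.3,-7.22,2.5,0,0,0,40],
    [-0.3,-7.22,3.7,0,0,0,40],
    [-0.3,-7.22,4.2,0,0,0,40],
    [-0.3,-7.22,4.33,0,0,0,40],
    [-0.3,-7.22,4.33,0,0,0,40],
  ],
)

```text
time_s: 26.7
tcp_pos: [0.6123, -0.0228, 0.064]
ee_rot: [[0.0, -1.0, 0.0], [-1.0, -0.0, 0.0], [-0.0, -0.0, -1.0]]
wrist_force: [-0.3, -0.4, -2.5]
gripper_width: 0.688
```

Emit:
play_rows(
  deltas=[
    [0.08,0,0,0,0,0,40],
    [0.16,0,0,0,0,0,40],
    [0.24,0,0,0,0,0,40],
    [0.32,0,0,0,0,0,40],
    [0.38,0,0,0,0,0,40],
    [0.38,0,0,0,0,0,40],
  ],
)

```text
time_s: 27.3
tcp_pos: [0.6133, -0.0315, 0.0641]
ee_rot: [[-0.0, -1.0, 0.002], [-1.0, 0.0, 0.001], [-0.001, -0.002, -1.0]]
wrist_force: [-0.2, 3.4, -2.3]
gripper_width: 0.683
```

Emit:
play_rows(
  deltas=[
    [0.08,0,0,0,0,0,40],
    [0.08,0,0,0,0,0,40],
  ],
)

```text
time_s: 27.5
tcp_pos: [0.6141, -0.0317, 0.0643]
ee_rot: [[0.0, -1.0, 0.004], [-1.0, -0.0, 0.003], [-0.003, -0.004, -1.0]]
wrist_force: [0.3, 11.4, -2.0]
gripper_width: 0.679
```

Emit:
play_rows(
  deltas=[
    [-0.06,0,0.04,0,0,0,87],
    [-0.06,0,0.04,0,0,0,87],
    [-0.06,0,0.04,0,0,0,87],
    [-0.06,0,-1,0,0,0,87],
    [-0.06,0,-3,0,0,0,87],
    [-0.06,0,-4.8,0,0,0,87],
    [-0.06,0,-5,0,0,0,87],
    [-0.06,0,-5,0,0,0,87],
  ],
)

```text
time_s: 28.3
tcp_pos: [0.6135, -0.0333, 0.1911]
ee_rot: [[-0.001, -1.0, 0.005], [-1.0, 0.001, 0.001], [-0.001, -0.005, -1.0]]
wrist_force: [0.5, -0.3, -1.1]
gripper_width: 0.998
```

Run:
```python
from plan import *
done([-.3,-7.22,4.33,0,0,0]);done([.46,0,0,0,0,0]);done([-0.06,0,-5,0,0,0]); check()
rows([(.46,.0813,.189,-180),(.46,.0813,.0575,-180)])
from station import r
import cv2
for n in["wrist","top","scene"]:
    c=r.capture(n); cv2.imwrite(f"pics/{n}8.png",c["pixels"][:,:,::-1])
```

```text
cmd [ 0.6131 -0.0231  0.0642] -180.01
cmd [ 0.6131 -0.0346  0.0642] -180.01
cmd [ 0.6131 -0.0331  0.1892] -180.01
t 28.3 meas [ 0.6135 -0.0333  0.1911] diff [ 0.0004 -0.0001  0.0019] yaw 179.96 F [ 0.5 -0.3 -1.1] w 86.8
[-4.58, 6.12, 0.01] wz -0.0 nrows 3.8
[-4.58, 6.12, 5.27] wz -0.0 nrows 2.6
```

View pics/wrist8.png

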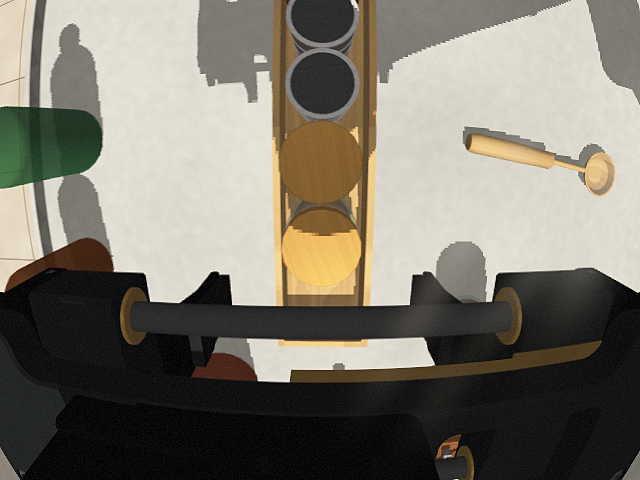

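View pics/scene8.png

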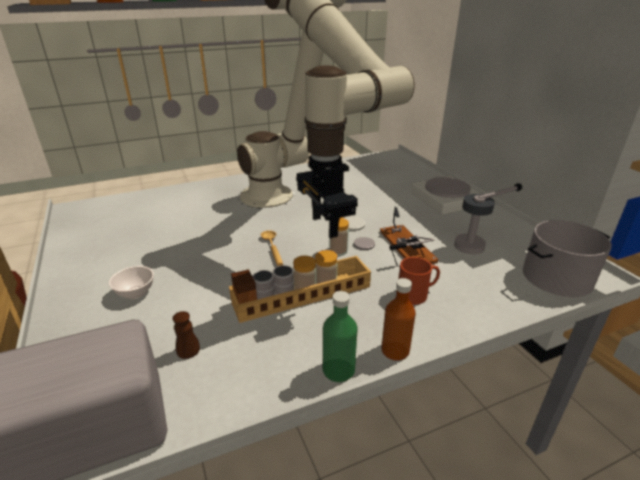

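View pics/top8.png

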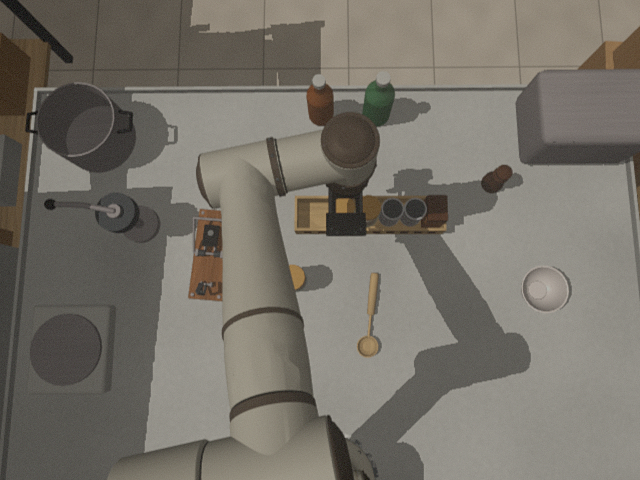

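Emit:
play_rows(
  deltas=[
    [-1,1.3,0,0,0,0,87],
    [-2.1,2.8,0,0,0,0,87],
    [-3.2,4.3,0,0,0,0,87],
    [-4.3,5.8,0,0,0,0,87],
    [-4.58,6.12,0,0,0,0,87],
    [-4.58,6.12,0,0,0,0,87],
    [-4.58,6.12,1,0,0,0,87],
    [-4.58,6.12,2.6,0,0,0,87],
    [-4.58,6.12,4.2,0,0,0,87],
    [-4.58,6.12,5,0,0,0,87],
    [-4.58,6.12,5.27,0,0,0,87],
    [-4.58,6.12,5.27,0,0,0,87],
  ],
)

```text
time_s: 29.65
tcp_pos: [0.46, 0.0809, 0.0558]
ee_rot: [[-0.001, -1.0, -0.002], [-1.0, 0.001, -0.002], [0.002, 0.002, -1.0]]
wrist_force: [1.2, -0.1, 0.1]
gripper_width: 0.999
```

Emit:
play_rows(
  deltas=[
    [0,0,0,0,0,0,40],
    [0,0,0,0,0,0,40],
    [0,0,0,0,0,0,40],
    [0,0,0,0,0,0,40],
    [0,0,0,0,0,0,40],
    [0,0,-1.2,0,0,0,40],
    [0,0,-2.9,0,0,0,40],
    [0,0,-4,0,0,0,40],
    [0,0,-4.6,0,0,0,40],
    [0,0,-4.6,0,0,0,40],
  ],
)

```text
time_s: 30.65
tcp_pos: [0.4607, 0.0823, 0.174]
ee_rot: [[0.0, -1.0, 0.005], [-1.0, -0.0, 0.003], [-0.003, -0.005, -1.0]]
wrist_force: [-0.1, 0.7, -3.3]
gripper_width: 0.681
```

Run:
```python
from plan import *
done([-4.58,6.12,5.27,0,0,0]);done([0,0,-4.6,0,0,0]); check()
rows([(.613,.036,.1725,-180),(.613,.036,.0645,-180)])
```

```text
cmd [0.4601 0.0814 0.0575] -180.01
cmd [0.4601 0.0814 0.1725] -180.01
t 30.65 meas [0.4607 0.0823 0.174 ] diff [0.0007 0.0009 0.0015] yaw -179.99 F [-0.1  0.7 -3.3] w 59.3
[1.82, -6.12, -0.0] wz -0.0 nrows 3.2
[1.82, -6.12, 4.32] wz -0.0 nrows 2.2
```

Emit:
play_rows(
  deltas=[
    [0.4,-1.3,0,0,0,0,40],
    [0.9,-3,0,0,0,0,40],
    [1.4,-4.7,0,0,0,0,40],
    [1.8,-5.9,0,0,0,0,40],
    [1.82,-6.12,0,0,0,0,40],
    [1.82,-6.12,0,0,0,0,40],
    [1.82,-6.12,0,0,0,0,40],
    [1.82,-6.12,0.8,0,0,0,40],
    [1.82,-6.12,1.6,0,0,0,40],
    [1.82,-6.12,2.4,0,0,0,40],
    [1.82,-6.12,2.7,0,0,0,40],
    [1.82,-6.12,2.7,0,0,0,40],
  ],
)

```text
time_s: 31.85
tcp_pos: [0.6111, 0.0363, 0.1037]
ee_rot: [[0.001, -1.0, -0.003], [-1.0, -0.001, -0.001], [0.001, 0.003, -1.0]]
wrist_force: [-0.5, 0.3, -2.0]
gripper_width: 0.686
```

Emit:
play_rows(
  deltas=[
    [0,0,0.4,0,0,0,40],
    [0,0,0.8,0,0,0,40],
    [0,0,1.2,0,0,0,40],
    [0,0,1.5,0,0,0,40],
    [0,0,1.63,0,0,0,40],
    [0,0,1.63,0,0,0,40],
  ],
)

```text
time_s: 32.45
tcp_pos: [0.6128, 0.0361, 0.0638]
ee_rot: [[0.0, -1.0, 0.0], [-1.0, -0.0, -0.0], [0.0, -0.0, -1.0]]
wrist_force: [-0.1, 1.1, -2.2]
gripper_width: 0.685
```

Emit:
play_rows(
  deltas=[
    [0.08,0,0,0,0,0,40],
    [0.16,0,0,0,0,0,40],
    [0.24,0,0,0,0,0,40],
    [0.32,0,0,0,0,0,40],
    [0.38,0,0,0,0,0,40],
    [0.38,0,0,0,0,0,40],
  ],
)

```text
time_s: 33.05
tcp_pos: [0.6137, 0.0288, 0.0639]
ee_rot: [[-0.0, -1.0, 0.003], [-1.0, 0.0, 0.003], [-0.003, -0.003, -1.0]]
wrist_force: [-0.4, 7.6, -2.9]
gripper_width: 0.682
```

Emit:
play_rows(
  deltas=[
    [-0.06,0,0.04,0,0,0,87],
    [-0.06,0,0.04,0,0,0,87],
    [-0.06,0,0.04,0,0,0,87],
    [-0.06,0,-1,0,0,0,87],
    [-0.06,0,-3,0,0,0,87],
    [-0.06,0,-4.8,0,0,0,87],
    [-0.06,0,-5,0,0,0,87],
    [-0.06,0,-5,0,0,0,87],
  ],
)

```text
time_s: 33.85
tcp_pos: [0.6135, 0.028, 0.1911]
ee_rot: [[-0.001, -1.0, 0.005], [-1.0, 0.001, 0.001], [-0.001, -0.005, -1.0]]
wrist_force: [-0.6, -0.7, -0.6]
gripper_width: 0.999
```

Run:
```python
from plan import *
done([1.82,-6.12,2.7,0,0,0]);done([0,0,1.63,0,0,0]);done([.38,0,0,0,0,0]);done([-0.06,0,-5,0,0,0]); check()
from station import r
import cv2
for n in["wrist","top","scene"]:
    c=r.capture(n); cv2.imwrite(f"pics/{n}9.png",c["pixels"][:,:,::-1])
```

```text
cmd [0.6131 0.0359 0.105 ] -180.01
cmd [0.6131 0.0359 0.0642] -180.01
cmd [0.6131 0.0264 0.0642] -180.01
cmd [0.6131 0.0279 0.1892] -180.01
t 33.85 meas [0.6135 0.028  0.1911] diff [0.0005 0.0001 0.0019] yaw 179.97 F [-0.6 -0.7 -0.6] w 86.9
```

View pics/wrist9.png

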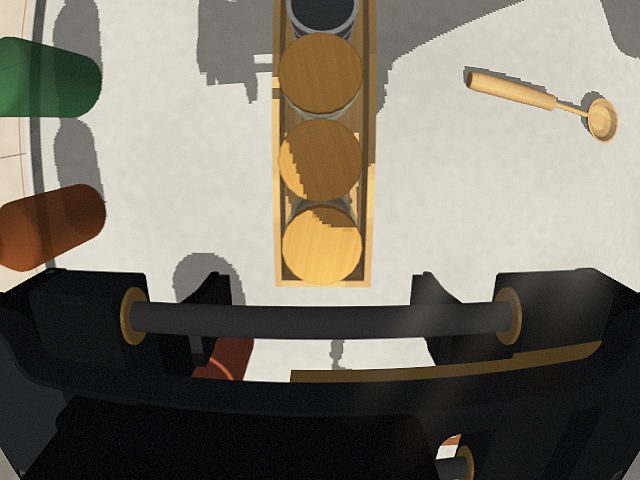

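View pics/scene9.png

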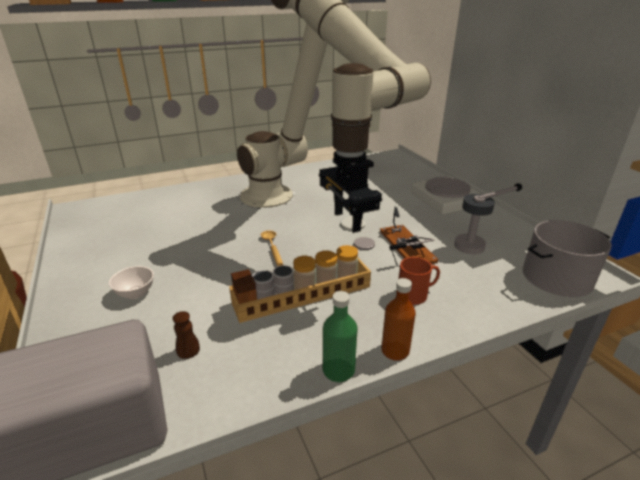

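Run:
```python
from h import *
# trap estimate: corners (top) at z=.014
C=np.array([[.6342,.3164],[.6264,.2261],[.4103,.2496],[.4165,.3357]])
c=C.mean(0); ax=(C[0]+C[1]-C[2]-C[3]); yaw=np.degrees(np.arctan2(ax[1],ax[0])); print(c,yaw)
a=np.radians(yaw); Rt=np.array([[np.cos(a),-np.sin(a)],[np.sin(a),np.cos(a)]])
for b in (0,2.27): 
    p=c+Rt@[.085*np.cos(.436+b),-.077]; print(b,p)
print("sleeve ends pred",c+Rt@[.077,-.052],c+Rt@[.077,-.102])
for p in [(.11,.042),(.11,-.042),(-.11,-.042),(-.11,.042)]: q=c+Rt@p; print(q,proj([*q,.014]),proj([*q,.014],"scene"))
```

```text
[0.52185 0.28195] -5.634735913474876
0 [0.59096546 0.197757  ]
2.27 [0.43759931 0.21288856]
sleeve ends pred [0.59337226 0.22264092] [0.58846294 0.17288252]
[0.63544231 0.31294657] [201.03885654 207.99096078] [436.98214115 259.54850394]
[0.62719466 0.22935245] [234.96311942 211.09761272] [410.76868909 264.69553217]
[0.40825769 0.25095343] [223.44893299 301.16352279] [378.12019025 227.9164255 ]
[0.41650534 0.33454755] [188.5319967  297.82789935] [401.54831397 223.96406482]
```

Emit:
play_rows(
  deltas=[
    [-1.5,0.1,0,0,0,0.2,87],
    [-3,0.3,0,0,0,0.4,87],
    [-4.7,0.4,0,0,0,0.6,87],
    [-6.4,0.6,0,0,0,0.8,87],
    [-8.1,0.8,0,0,0,1.0,87],
    [-9.3,0.88,0,0,0,1.12,87],
    [-9.3,0.88,0,0,0,1.12,87],
    [-9.3,0.88,0,0,0,1.12,87],
    [-9.3,0.88,0,0,0,1.12,87],
  ],
)

```text
time_s: 34.9
tcp_pos: [0.5904, 0.2595, 0.1876]
ee_rot: [[-0.098, -0.995, -0.002], [-0.995, 0.098, -0.002], [0.002, 0.002, -1.0]]
wrist_force: [0.1, -1.1, 0.4]
gripper_width: 1.001
```

Run:
```python
from plan import *
done([-9.3,.88,0,0,0,1.12]); check()
from station import r
import cv2
for n in["wrist","top"]:
    c=r.capture(n); cv2.imwrite(f"pics/{n}10.png",c["pixels"][:,:,::-1])
```

```text
cmd [0.5911 0.2604 0.1892] -185.61
t 34.9 meas [0.5904 0.2595 0.1876] diff [-0.0007 -0.0009 -0.0017] yaw 174.35 F [ 0.1 -1.1  0.4] w 87.1
```

View pics/wrist10.png

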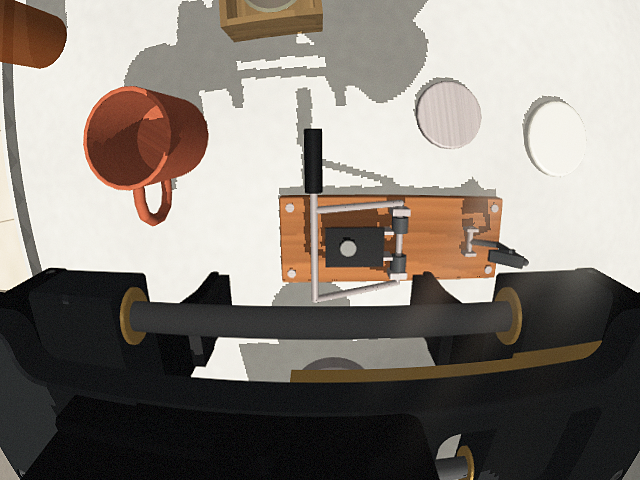

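View pics/top10.png

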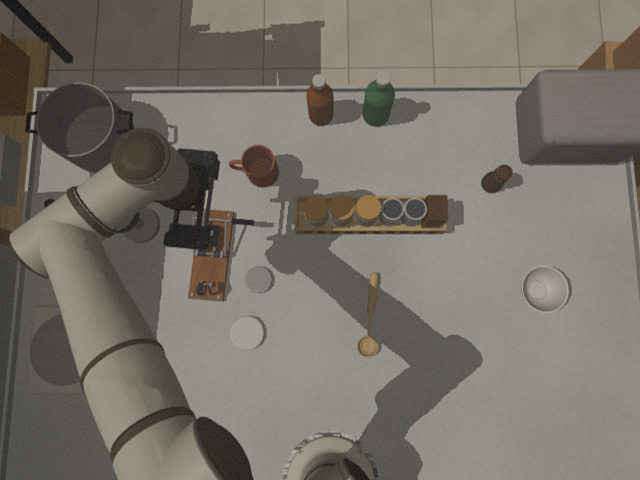

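Run:
```python
from h import *
from station import r
s=r.sense();w=lambda u,v,z:wunp(u,v,z,s["tcp_pos"],s["ee_rot"])[:2].round(4)
C=np.array([w(u,v,.014) for u,v in[(281,283),(279,196),(502,197),(496,277)]]);print(C, C.mean(0))
print("sleeve",w(313,130,.062),w(315,192,.062))
print("axis",w(401,213,.026),w(398,268,.026)," catch",w(470,240,.069))
print("bow bar end",w(315,301,.062))
```

```text
[[0.6338 0.3199]
 [0.6249 0.235 ]
 [0.4074 0.2542]
 [0.4117 0.3386]] [0.51945  0.286925]
sleeve [0.587 0.18 ] [0.5903 0.2283]
axis [0.5159 0.2591] [0.521  0.3114]  catch [0.4661 0.2779]
bow bar end [0.5998 0.3205]
```

Run:
```python
from plan import *
rows([(.590,.2015,.1892,-185.61),(.590,.2015,.045,-185.61)])
```

```text
[2.35, -0.19, 0.0] wz 0.0 nrows 1.2
[2.35, -0.19, 5.77] wz 0.0 nrows 2.9
```

Emit:
play_rows(
  deltas=[
    [1.2,-0.1,0,0,0,0,60],
    [2.35,-0.19,0,0,0,0,60],
    [2.35,-0.19,0,0,0,0,60],
    [2.35,-0.19,1,0,0,0,60],
    [2.35,-0.19,2.4,0,0,0,60],
    [2.35,-0.19,3.8,0,0,0,60],
    [2.35,-0.19,5,0,0,0,60],
    [2.35,-0.19,5.77,0,0,0,60],
    [2.35,-0.19,5.77,0,0,0,60],
    [2.35,-0.19,5.77,0,0,0,60],
  ],
)

```text
time_s: 36.0
tcp_pos: [0.5903, 0.2015, 0.045]
ee_rot: [[-0.098, -0.995, 0.001], [-0.995, 0.098, -0.0], [0.0, -0.001, -1.0]]
wrist_force: [0.8, -0.1, 0.8]
gripper_width: 0.69
```

Run:
```python
from plan import *
done([2.35,-.19,5.77,0,0,0]); check()
from station import r
import cv2
for n in["wrist","scene"]:
    c=r.capture(n); cv2.imwrite(f"pics/{n}11.png",c["pixels"][:,:,::-1])
```

```text
cmd [0.5901 0.2014 0.045 ] -185.61
t 36.0 meas [0.5903 0.2015 0.045 ] diff [0.0002 0.0001 0.    ] yaw 174.38 F [ 0.8 -0.1  0.8] w 60.0
```

View pics/wrist11.png

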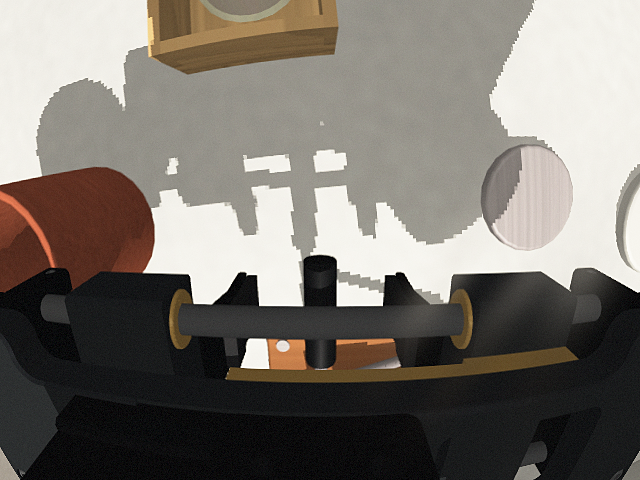

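View pics/scene11.png

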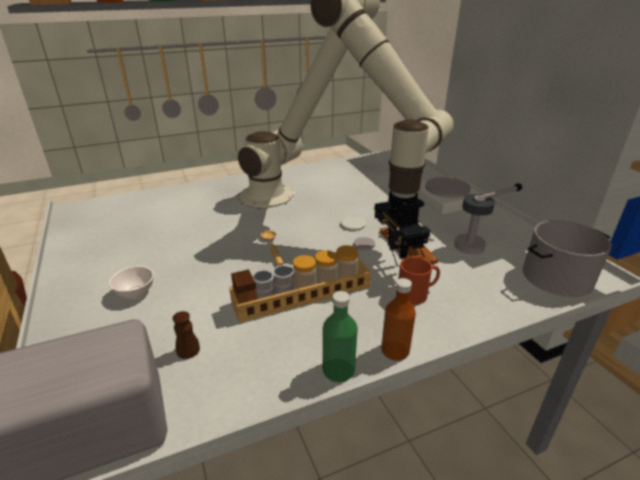

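Emit:
play_rows(
  deltas=[
    [0,0,0,0,0,0,5],
    [0,0,0,0,0,0,5],
    [0,0,0,0,0,0,5],
    [0,0,0,0,0,0,5],
    [0,0,0,0,0,0,5],
    [0,0,0,0,0,0,5],
    [0,0,0,0,0,0,5],
    [0,0,0,0,0,0,5],
  ],
)

```text
time_s: 36.9
tcp_pos: [0.5904, 0.2017, 0.0446]
ee_rot: [[-0.098, -0.995, 0.001], [-0.995, 0.098, 0.0], [-0.0, -0.001, -1.0]]
wrist_force: [3.3, -0.9, -1.3]
gripper_width: 0.147
```

Run:
```python
from plan import *
check()
c=load();A=axes(c["yaw"]);p0=np.array(c["p"])
yt=np.radians(-5.2);ex=np.array([np.cos(yt),np.sin(yt),0])
g0=.436
def S(b): return ex*.085*np.cos(g0+b)+np.array([0,0,.085*np.sin(g0+b)])
for b in [0,.1,.2,.3,.4,.5,.6,.7,.8,.9,1,1.1,1.2,1.3,1.4,1.5,1.6,1.7,1.8,1.9,2,2.1,2.2,2.3,2.36,2.27]:
    print(b,(A.T@(S(b)-S(0))/.025).round(2).tolist(),(p0+S(b)-S(0)).round(4))
```

```text
t 36.9 meas [0.5904 0.2017 0.0446] diff [ 0.0004  0.0003 -0.0004] yaw 174.4 F [ 3.3 -0.9 -1.3] w 12.8
0 [0.0, 0.0, 0.0] [0.5901 0.2014 0.045 ]
0.1 [0.0, 0.16, -0.3] [0.5861 0.2018 0.0525]
0.2 [0.0, 0.35, -0.58] [0.5815 0.2022 0.0596]
0.3 [0.0, 0.56, -0.85] [0.5761 0.2027 0.0662]
0.4 [0.01, 0.8, -1.09] [0.5701 0.2033 0.0722]
0.5 [0.01, 1.07, -1.3] [0.5636 0.2039 0.0775]
0.6 [0.01, 1.35, -1.49] [0.5565 0.2045 0.0822]
0.7 [0.01, 1.65, -1.65] [0.549  0.2052 0.0862]
0.8 [0.01, 1.96, -1.78] [0.5412 0.2059 0.0894]
0.9 [0.02, 2.29, -1.87] [0.533  0.2066 0.0918]
1 [0.02, 2.62, -1.93] [0.5247 0.2074 0.0933]
1.1 [0.02, 2.96, -1.96] [0.5163 0.2082 0.0941]
1.2 [0.02, 3.3, -1.96] [0.5078 0.2089 0.0939]
1.3 [0.03, 3.64, -1.92] [0.4994 0.2097 0.0929]
1.4 [0.03, 3.97, -1.85] [0.4912 0.2104 0.0911]
1.5 [0.03, 4.3, -1.74] [0.4831 0.2112 0.0885]
1.6 [0.03, 4.61, -1.6] [0.4754 0.2119 0.0851]
1.7 [0.03, 4.9, -1.44] [0.468  0.2126 0.0809]
1.8 [0.04, 5.18, -1.24] [0.4611 0.2132 0.076 ]
1.9 [0.04, 5.44, -1.02] [0.4547 0.2138 0.0704]
2 [0.04, 5.67, -0.77] [0.4489 0.2143 0.0642]
2.1 [0.04, 5.88, -0.5] [0.4438 0.2148 0.0575]
2.2 [0.04, 6.06, -0.21] [0.4393 0.2152 0.0503]
2.3 [0.04, 6.21, 0.09] [0.4356 0.2155 0.0426]
2.36 [0.04, 6.28, 0.28] [0.4337 0.2157 0.0379]
2.27 [0.04, 6.16, 0.0] [0.4366 0.2154 0.045 ]
```

Emit:
play_rows(
  deltas=[
    [0,0.16,-0.3,0,0,0,5],
    [0,0.35,-0.58,0,0,0,5],
    [0,0.56,-0.85,0,0,0,5],
    [0,0.8,-1.09,0,0,0,5],
    [0,1.07,-1.3,0,0,0,5],
    [0,1.35,-1.49,0,0,0,5],
    [0,1.65,-1.65,0,0,0,5],
    [0,1.96,-1.78,0,0,0,5],
    [0,2.29,-1.87,0,0,0,5],
    [0,2.62,-1.93,0,0,0,5],
    [0.02,2.96,-1.96,0,0,0,5],
    [0.02,2.96,-1.96,0,0,0,5],
  ],
)

```text
time_s: 38.1
tcp_pos: [0.5203, 0.2091, 0.0977]
ee_rot: [[-0.095, -0.995, 0.011], [-0.995, 0.095, 0.003], [-0.004, -0.011, -1.0]]
wrist_force: [7.8, -6.2, 8.4]
gripper_width: 0.153
```

Run:
```python
from plan import *
done([.02,2.96,-1.96,0,0,0]); check()
from station import r
import cv2
c=r.capture("wrist"); cv2.imwrite("pics/w12.png",c["pixels"][:,:,::-1])
```

```text
cmd [0.5164 0.2082 0.094 ] -185.61
t 38.1 meas [0.5203 0.2091 0.0977] diff [0.004  0.0009 0.0037] yaw 174.54 F [ 7.8 -6.2  8.4] w 13.3
```

View pics/w12.png

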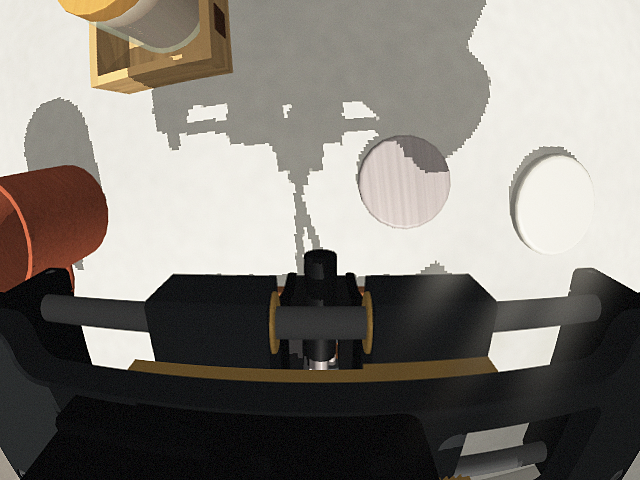

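Emit:
play_rows(
  deltas=[
    [0,0,0,0,0,0,5],
    [0,0,0,0,0,0,5],
  ],
)

```text
time_s: 38.35
tcp_pos: [0.5208, 0.209, 0.0976]
ee_rot: [[-0.095, -0.995, 0.011], [-0.995, 0.095, 0.002], [-0.003, -0.011, -1.0]]
wrist_force: [7.3, -5.1, 9.6]
gripper_width: 0.15
```

Run:
```python
from plan import *
check()
c=load();A=axes(c["yaw"]);p0=np.array(c["p"])
yt=np.radians(-5.2);ex=np.array([np.cos(yt),np.sin(yt),0])
for b in [1.1,1.2,1.3,1.4,1.5,1.6,1.7,1.8,1.9,2,2.1,2.2,2.3,2.36,2.42]:
    g=.436+b; P=np.array([.5135,.209,.026-.0136])+ex*.085*np.cos(g)+np.array([0,0,.085*np.sin(g)])
    tang=-ex*np.sin(g)+np.array([0,0,np.cos(g)]); P=P+.002*tang
    print(b,(A.T@(P-p0)/.025).round(2).tolist(),P.round(4))
```

```text
t 38.35 meas [0.5208 0.209  0.0976] diff [0.0045 0.0008 0.0036] yaw 174.53 F [ 7.3 -5.1  9.6] w 13.0
1.1 [-0.02, 0.08, -0.14] [0.5145 0.2089 0.0974]
1.2 [-0.02, 0.42, -0.12] [0.506  0.2097 0.0971]
1.3 [-0.02, 0.76, -0.08] [0.4976 0.2104 0.0959]
1.4 [-0.01, 1.09, 0.0] [0.4894 0.2112 0.0939]
1.5 [-0.01, 1.41, 0.12] [0.4814 0.2119 0.0911]
1.6 [-0.01, 1.71, 0.26] [0.4737 0.2126 0.0875]
1.7 [-0.01, 2.01, 0.44] [0.4665 0.2133 0.0831]
1.8 [-0.01, 2.28, 0.64] [0.4597 0.2139 0.078 ]
1.9 [-0.0, 2.53, 0.87] [0.4534 0.2145 0.0723]
2 [-0.0, 2.76, 1.12] [0.4478 0.215  0.066 ]
2.1 [-0.0, 2.96, 1.39] [0.4428 0.2154 0.0591]
2.2 [-0.0, 3.13, 1.69] [0.4385 0.2158 0.0518]
2.3 [0.0, 3.27, 2.0] [0.4349 0.2162 0.0441]
2.36 [0.0, 3.34, 2.19] [0.4332 0.2163 0.0393]
2.42 [0.0, 3.4, 2.38] [0.4317 0.2164 0.0344]
```

Emit:
play_rows(
  deltas=[
    [0.02,0.08,-0.14,0,0,0,5],
    [0.02,0.42,-0.12,0,0,0,5],
    [0.02,0.76,-0.08,0,0,0,5],
    [0.03,1.09,0,0,0,0,5],
    [0.03,1.41,0.12,0,0,0,5],
    [0.03,1.71,0.26,0,0,0,5],
    [0.03,2.01,0.44,0,0,0,5],
    [0.03,2.28,0.64,0,0,0,5],
    [0.03,2.53,0.87,0,0,0,5],
    [0.03,2.76,1.12,0,0,0,5],
    [0.03,2.76,1.12,0,0,0,5],
    [0.03,2.76,1.12,0,0,0,5],
  ],
)

```text
time_s: 39.55
tcp_pos: [0.4505, 0.2163, 0.0677]
ee_rot: [[-0.095, -0.995, 0.007], [-0.995, 0.095, 0.004], [-0.005, -0.007, -1.0]]
wrist_force: [5.6, -0.9, 4.1]
gripper_width: 0.151
```

Run:
```python
from plan import *
done([.03,2.76,1.12,0,0,0]); check()
from station import r
import cv2
for n in ("wrist","top","scene"):
  c=r.capture(n); cv2.imwrite(f"pics/{n}13.png",c["pixels"][:,:,::-1])
t=cv2.imread("pics/top13.png");cv2.imwrite("pics/z13.png",cv2.resize(t[190:320,170:290],None,fx=4.5,fy=4.5,interpolation=cv2.INTER_CUBIC))
```

```text
cmd [0.4476 0.2142 0.066 ] -185.61
t 39.55 meas [0.4505 0.2163 0.0677] diff [0.0029 0.0021 0.0017] yaw 174.52 F [ 5.6 -0.9  4.1] w 13.1
```

View pics/wrist13.png

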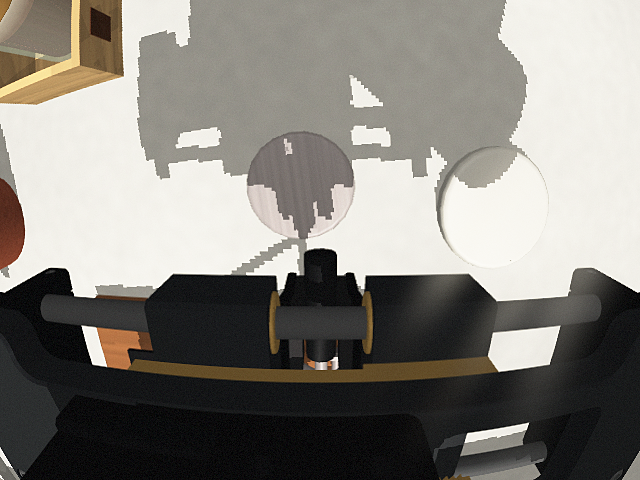

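View pics/z13.png

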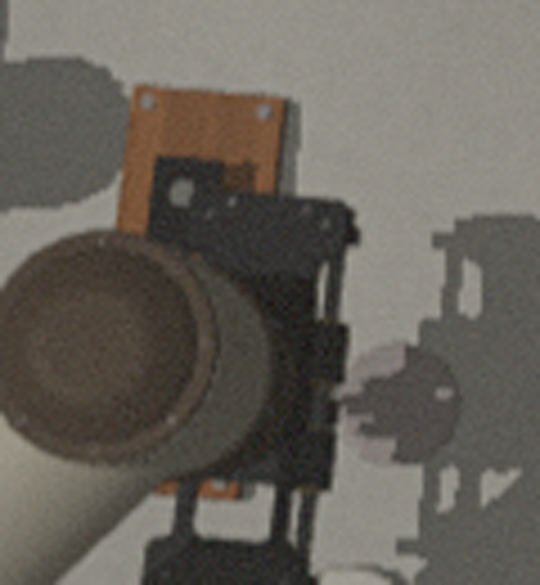

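View pics/scene13.png

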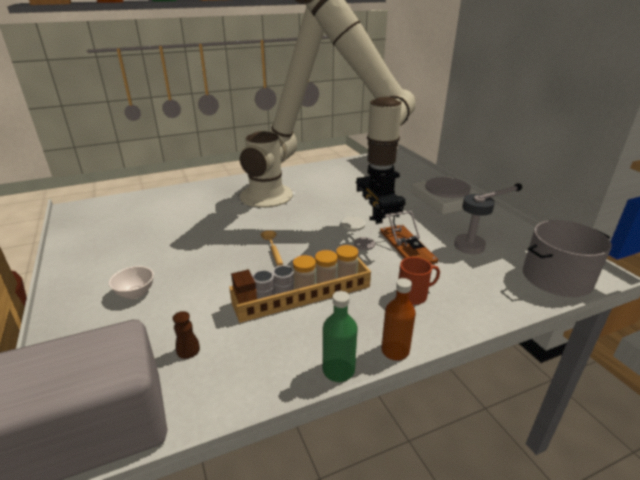

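Emit:
play_rows(
  deltas=[
    [0,0.1,0.13,0,0,0,5],
    [0,0.2,0.27,0,0,0,5],
    [0,0.29,0.42,0,0,0,5],
    [0,0.37,0.57,0,0,0,5],
    [0,0.44,0.73,0,0,0,5],
    [0,0.51,0.88,0,0,0,5],
    [0,0.58,1.07,0,0,0,5],
    [0,0.58,1.07,0,0,0,5],
    [0,0.58,1.07,0,0,0,5],
  ],
)

```text
time_s: 40.6
tcp_pos: [0.4354, 0.2177, 0.0408]
ee_rot: [[-0.096, -0.995, 0.006], [-0.995, 0.096, 0.004], [-0.004, -0.005, -1.0]]
wrist_force: [3.7, -1.0, 6.9]
gripper_width: 0.15
```

Run:
```python
from plan import *
done([0,.58,1.07,0,0,0]); check()
from station import r
m=r.sense()["tcp_pos"]
print("g from x",np.degrees(np.arctan2(m[2]+.0136-.026,m[0]-.5135)), np.arctan2(m[2]+.0136-.026,m[0]-.5135)-.436, np.hypot(m[2]+.0136-.026,m[0]-.5135))
```

```text
cmd [0.4332 0.2156 0.0392] -185.61
t 40.6 meas [0.4354 0.2177 0.0408] diff [0.0022 0.0021 0.0016] yaw 174.51 F [ 3.7 -1.   6.9] w 13.0
g from x 160.01249944387953 2.3567449596412935 0.08310662344720557
```

Emit:
play_rows(
  deltas=[
    [0,0.04,0.1,0,0,0,5],
    [0,0.07,0.2,0,0,0,5],
    [0,0.07,0.2,0,0,0,5],
  ],
)

```text
time_s: 40.9
tcp_pos: [0.4337, 0.2178, 0.0358]
ee_rot: [[-0.096, -0.995, 0.006], [-0.995, 0.096, 0.004], [-0.004, -0.005, -1.0]]
wrist_force: [2.3, -2.1, 8.5]
gripper_width: 0.15
```

Emit:
play_rows(
  deltas=[
    [0,0.03,0.12,0,0,0,5],
    [0,0.03,0.12,0,0,0,5],
    [0,0.03,0.12,0,0,0,5],
  ],
)

```text
time_s: 41.2
tcp_pos: [0.4328, 0.2179, 0.0329]
ee_rot: [[-0.096, -0.995, 0.005], [-0.995, 0.096, 0.004], [-0.004, -0.005, -1.0]]
wrist_force: [1.6, -1.9, 7.9]
gripper_width: 0.148
```

Emit:
play_rows(
  deltas=[
    [0,-0.03,-0.08,0,0,0,5],
    [0,-0.05,-0.16,0,0,0,5],
    [0,-0.08,-0.24,0,0,0,5],
    [0,-0.11,-0.32,0,0,0,5],
    [0,-0.11,-0.32,0,0,0,5],
  ],
)

```text
time_s: 41.7
tcp_pos: [0.4352, 0.2176, 0.0399]
ee_rot: [[-0.097, -0.995, 0.005], [-0.995, 0.097, 0.004], [-0.004, -0.004, -1.0]]
wrist_force: [5.4, 0.7, 0.1]
gripper_width: 0.15
```

Emit:
play_rows(
  deltas=[
    [0,-0.02,-0.05,0,0,0,5],
    [0,-0.04,-0.1,0,0,0,5],
    [0,-0.04,-0.1,0,0,0,5],
  ],
)

```text
time_s: 42.0
tcp_pos: [0.4363, 0.2176, 0.0422]
ee_rot: [[-0.097, -0.995, 0.005], [-0.995, 0.097, 0.004], [-0.004, -0.004, -1.0]]
wrist_force: [6.1, 2.1, 0.0]
gripper_width: 0.15
```

Run:
```python
from plan import *
done([0,.07,.2,0,0,0]);done([0,.03,.12,0,0,0]);done([0,-.11,-.32,0,0,0]);done([0,-.04,-.1,0,0,0]); check()
from station import r
import cv2
for n in ("scene","wrist"):
  c=r.capture(n); cv2.imwrite(f"pics/{n}14.png",c["pixels"][:,:,::-1])
t=cv2.imread("pics/scene14.png");cv2.imwrite("pics/z14.png",cv2.resize(t[170:290,340:460],None,fx=4.5,fy=4.5,interpolation=cv2.INTER_CUBIC))
```

```text
cmd [0.4315 0.2158 0.0342] -185.61
cmd [0.4307 0.2158 0.0312] -185.61
cmd [0.4335 0.2156 0.0392] -185.61
cmd [0.4345 0.2155 0.0417] -185.61
t 42.0 meas [0.4363 0.2176 0.0422] diff [0.0019 0.0021 0.0005] yaw 174.45 F [6.1 2.1 0. ] w 13.1
```

View pics/z14.png

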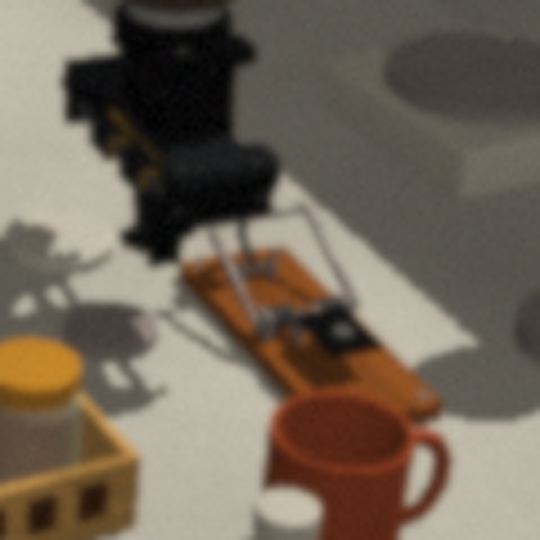

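Emit:
play_rows(
  deltas=[
    [0,-0.03,-0.04,0,0,0,5],
    [0,-0.05,-0.08,0,0,0,5],
    [0,-0.05,-0.08,0,0,0,5],
  ],
)

```text
time_s: 42.4
tcp_pos: [0.4371, 0.2174, 0.0439]
ee_rot: [[-0.097, -0.995, 0.004], [-0.995, 0.097, 0.004], [-0.004, -0.004, -1.0]]
wrist_force: [5.1, 1.8, 0.1]
gripper_width: 0.151
```

Emit:
play_rows(
  deltas=[
    [0,-0.04,-0.04,0,0,0,5],
    [0,-0.07,-0.08,0,0,0,5],
    [0,-0.07,-0.08,0,0,0,5],
  ],
)

```text
time_s: 42.7
tcp_pos: [0.4374, 0.2173, 0.0445]
ee_rot: [[-0.098, -0.995, 0.001], [-0.995, 0.098, 0.003], [-0.003, -0.001, -1.0]]
wrist_force: [2.6, 6.0, -7.1]
gripper_width: 0.15
```

Emit:
play_rows(
  deltas=[
    [-0.03,0,0.04,0,0,0,5],
    [-0.06,0,0.07,0,0,0,5],
    [-0.06,0,0.07,0,0,0,5],
  ],
)

```text
time_s: 43.0
tcp_pos: [0.4372, 0.2173, 0.0439]
ee_rot: [[-0.097, -0.995, 0.0], [-0.995, 0.097, 0.0], [-0.0, -0.0, -1.0]]
wrist_force: [-0.9, 2.1, 3.8]
gripper_width: 0.147
```

Emit:
play_rows(
  deltas=[
    [0,0,-0.03,0,0,0,5],
    [0,0,-0.03,0,0,0,5],
    [0,0,-0.03,0,0,0,16],
    [0,0,-0.03,0,0,0,20],
    [0,0,-0.03,0,0,0,30],
    [0,0,-0.03,0,0,0,50],
    [0,0,-0.03,0,0,0,60],
    [0,0,-0.03,0,0,0,60],
  ],
)

```text
time_s: 43.8
tcp_pos: [0.4371, 0.2167, 0.0442]
ee_rot: [[-0.098, -0.995, -0.0], [-0.995, 0.098, -0.0], [0.0, 0.0, -1.0]]
wrist_force: [0.3, -0.6, -0.1]
gripper_width: 0.507
```

Run:
```python
from plan import *
for d in ([0,-.05,-.08,0,0,0],[0,-.07,-.08,0,0,0],[-.06,0,.07,0,0,0],[0,0,-.03,0,0,0]): done(d)
check()
from station import r
import cv2
for n in ("scene","wrist"):
  c=r.capture(n); cv2.imwrite(f"pics/{n}15.png",c["pixels"][:,:,::-1])
t=cv2.imread("pics/scene15.png");cv2.imwrite("pics/z15.png",cv2.resize(t[170:290,340:460],None,fx=4.5,fy=4.5,interpolation=cv2.INTER_CUBIC))
```

```text
cmd [0.4357 0.2153 0.0437] -185.61
cmd [0.4374 0.2152 0.0457] -185.61
cmd [0.4376 0.2167 0.044 ] -185.61
cmd [0.4376 0.2167 0.0447] -185.61
t 43.8 meas [0.4371 0.2167 0.0442] diff [-0.0005  0.     -0.0005] yaw 174.39 F [ 0.3 -0.6 -0.1] w 44.1
```

View pics/z15.png

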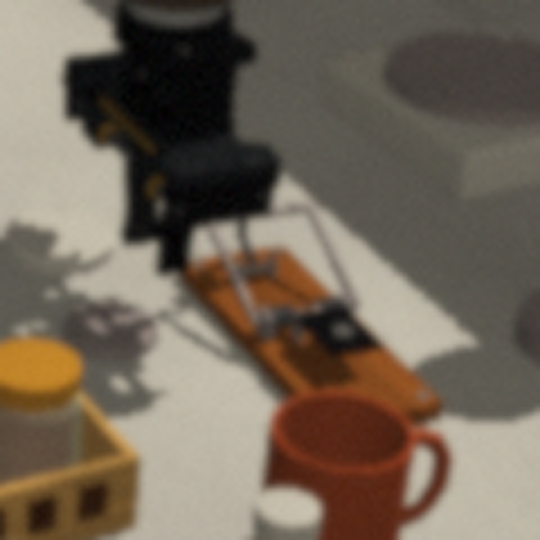

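View pics/wrist15.png

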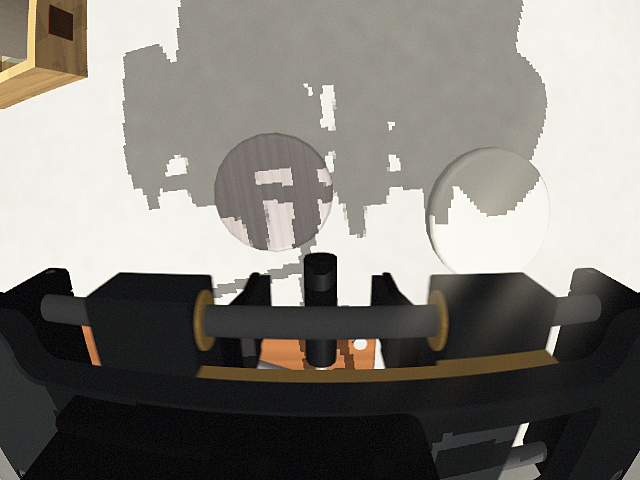

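Released: the bow stays over on the catch side and the sleeve stands free between the open fingers (320,310). Now straight up, then away to the side.

Emit:
play_rows(
  deltas=[
    [0,0,0,0,0,0,60],
    [0,0,-0.4,0,0,0,60],
    [0,0,-1,0,0,0,60],
    [0,0,-2,0,0,0,60],
    [0,0,-3.5,0,0,0,60],
    [0,0,-5.2,0,0,0,60],
    [0,0,-6.5,0,0,0,60],
    [0,0,-7,0,0,0,60],
    [0,0,-7,0,0,0,60],
  ],
)

```text
time_s: 44.8
tcp_pos: [0.4382, 0.2177, 0.2225]
ee_rot: [[-0.097, -0.995, 0.005], [-0.995, 0.097, 0.004], [-0.005, -0.004, -1.0]]
wrist_force: [-0.2, -0.1, 0.2]
gripper_width: 0.688
```

Emit:
play_rows(
  deltas=[
    [1.3,0,0,0,0,0,60],
    [2.8,0,0,0,0,0,60],
    [4.5,0,0,0,0,0,60],
    [6.2,0,0,0,0,0,60],
    [7.9,0,0,0,0,0,60],
    [9.5,0,0,0,0,0,60],
    [11,0,0,0,0,0,60],
    [12,0,0,0,0,0,60],
    [12,0,0,0,0,0,60],
    [12,0,0,0,0,0,60],
  ],
)

```text
time_s: 45.8
tcp_pos: [0.4072, -0.082, 0.2185]
ee_rot: [[-0.099, -0.995, -0.002], [-0.995, 0.099, 0.0], [0.0, 0.002, -1.0]]
wrist_force: [-0.1, -0.3, -0.4]
gripper_width: 0.687
```

Run:
```python
from station import r
import cv2
s=r.sense();print(s["time_s"],s["tcp_pos"],s["wrist_force"])
for n in ("scene","top"):
  c=r.capture(n); cv2.imwrite(f"pics/{n}16.png",c["pixels"][:,:,::-1])
t=cv2.imread("pics/scene16.png");cv2.imwrite("pics/z16.png",cv2.resize(t[190:320,220:450],None,fx=3.4,fy=3.4,interpolation=cv2.INTER_CUBIC))
t=cv2.imread("pics/top16.png");cv2.imwrite("pics/z17.png",cv2.resize(t[180:320,170:460],None,fx=2.7,fy=2.7,interpolation=cv2.INTER_CUBIC))
```

```text
45.8 [ 0.40723343 -0.08202818  0.21852426] [-0.10663295 -0.32777575 -0.43571082]
```

View pics/z16.png

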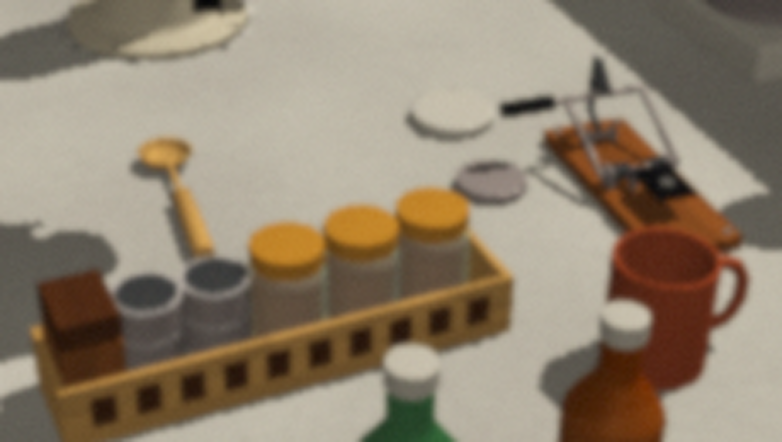

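View pics/z17.png

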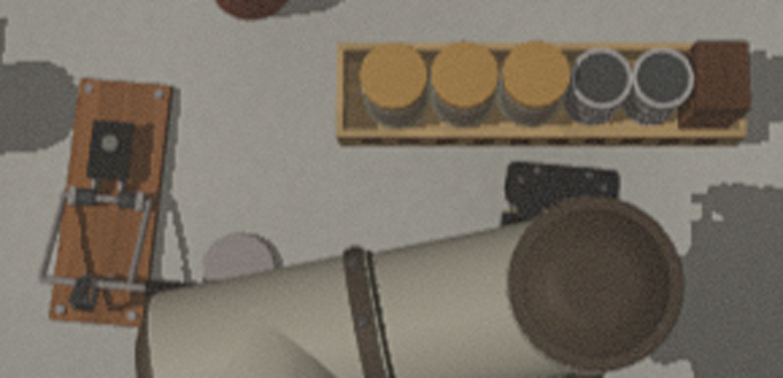

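Run:
```python
from h import *
import cv2
for cam,f in (("top","top16"),("scene","scene16")):
    im=cv2.imread(f"pics/{f}.png"); k=4
    im=cv2.resize(im,None,fx=k,fy=k,interpolation=cv2.INTER_CUBIC)
    for y,rad,h in [(.0288,.03,.106),(-.0317,.03,.106),(-.0905,.03,.106),(-.1465,.026,.091),(-.1985,.026,.091)]:
        pts=np.array([proj([.613+rad*np.cos(a),y+rad*np.sin(a),h],cam) for a in np.linspace(0,6.28,40)])
        cv2.polylines(im,[np.int32((pts+.5)*k)],True,(0,255,0),1)
    pts=np.array([proj([.613+a*.03,-.2455+b*.023,.101],cam) for a,b in[(-1,-1),(1,-1),(1,1),(-1,1)]])
    cv2.polylines(im,[np.int32((pts+.5)*k)],True,(0,255,0),1)
    cv2.imwrite(f"pics/ov_{cam}.png",im[185*k:245*k,285*k:460*k] if cam=="top" else im[235*k:325*k,220*k:385*k])
```

```text
(no output)
```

View pics/ov_top.png

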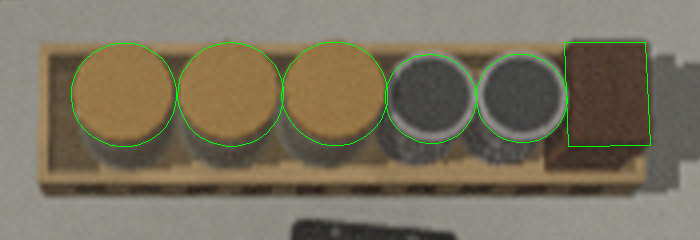

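View pics/ov_scene.png

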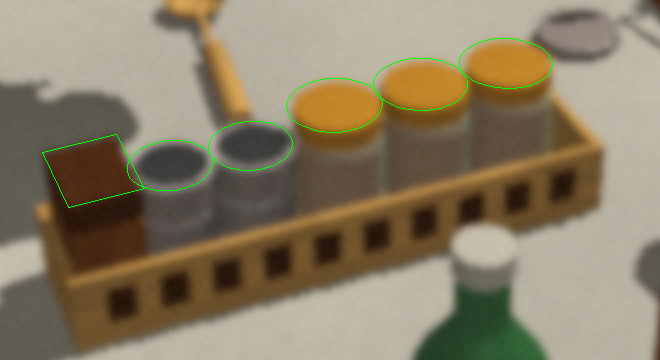

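The outlines drawn for items standing on the rack floor match the lids and rims in both views to within a few mm, so all six sit flat. Handing in.

Run:
```python
from station import r
print(r.finish_job()); print(r.sense()["time_s"])
```

```text
the job is handed in; nothing more can be done
None
the job is handed in; nothing more can be done
```

All six items are in the rack and the trap is set. I handed the job in at about 46 s, and the interface reports no verdict.

- **Rack:** The row runs caddy, two tins, three jars, starting from the rack's -y end. I slid each item gently against the one before it, with no more than about 11 N at the wrist. The last pictures show all six upright. Their tops match the heights expected for standing on the rack floor, to within a few mm in the top and scene views.
- **Trap:** I drew the bow over by its sleeve and let it back. It stopped against the catch: the wrist force changed to a 7 N pull, and the height was the one expected for the hooked position. I released it at near-zero force. After the arm had moved away, the pictures showed the bow still hooked.
- **Left alone:** I touched none of the mug, seamer, mill, bowl, lids or spoon. Those that show in the last pictures look unmoved; I did not measure them again.

**Disagreement:** While I drew the bow, the arm sat about 4 mm higher than planned at the top of its swing, with about 10 N pushing up. I raised the rest of the path to suit, and the hooked height still came out as expected.

I saw no item knocked aside during the run.

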